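# Pry the spring clip off an idler axle with a hooked pick and draw the pulley

## Task

The idler pulley has to come off its axle. Take the hooked pick from its rest, feel the hook lightly down into the narrow gap between the axle and the closed end of the spring clip, and pull the clip sideways out of its groove with the pick, firmly but without jabbing the axle, the pulley or the clip and without flinging the clip away: it should end lying on the bench close to the bracket. Then lay the pick down, lift the pulley straight off without forcing it sideways against the axle, and set it down flat, same side up, on the bench clear of the bracket; leave the other things where they are.

Things in the scene. Friction and masses are not known exactly. Their poses are not given: they have to be found in the camera images.
- pick: hooked pick, 60 g: dark wooden handle, 12 x 12 mm square, 92 mm long, with a brass collet that clamps a 4.4 mm steel shank. Origin mid-handle (grip there), x to the hook, z away from it. The hook is a 3 mm round-ended pin turned down 16.5 mm from the axis (tip at z = -16.5 mm, leaning 4 degrees back). How far the shank stands out is not measured: the tip lies anywhere from x = 70 to 86 mm
- pick_rest: small wooden rest fixed to the bench, 96 x 46 mm, 51 mm high, base 10 mm thick. Origin on the bench under the pick's origin, x along the pick to the hook. Two notched uprights, 8 mm thick, at x = 39 and -39 mm, hold the handle's ends (notch 18 mm wide, floor 38 mm high: the handle's axis lies 44 mm above the bench); between them the handle is free
- clip: spring clip of flat dark steel, 3 mm thick, 33 mm wide, 40 g, seated level in the axle's groove. Origin on its underside, on the axle's axis; x points to its closed end (the crown), z up. Two sprung legs grip the groove from behind, the opening facing -x. Pulled along +x by the crown it resists with 7 to 13 N while the legs spread, over about 9 mm, then lets go
- pry_gap (a point): middle of the pry gap, level with the clip's top face, 12.4 mm along x from the clip's origin. The gap is 4.8 mm wide along x, from the axle's head (10 mm from the axis) to the crown's straight inner edge (14.8 mm), and 10 mm wide in y. The hub face closes it 4 mm down; the axle's head, from 1.5 to 7 mm above it, can be felt with the hook's side
- pulley: aluminium V-belt idler pulley, rim 60 mm in diameter and 21 mm thick (1 to 22 mm above its underside), hub 34 mm in diameter and 24 mm high, bore 22 mm, 0.11 to 0.22 kg. Origin at the centre of its underside, z up. Starts loose on the axle, its underside 16 mm above the bench, its hub face 1 mm under the clip
- bracket: dark cast tension arm fixed to the bench, 10 mm thick, carrying the axle. Origin on the bench under the axle's axis; the arm, 46 mm wide with two bolts 18 mm high, runs from a round end (radius 28 mm) under the axle to x = -123 mm. Round the axle a boss 34 mm in diameter, 16 mm above the bench, carries the pulley
- axle: the upright steel axle of the bracket, 20 mm in diameter, from 16 to 51 mm above the bench; origin on its axis at its foot, 16 mm above the bench, z up. Its groove, 14 mm in diameter, lies 41 to 45.5 mm above the bench, under a head 20 mm in diameter and 5.5 mm high; the clip sits in it from 41 to 44 mm
- axle_end (a point): centre of the axle's upper end face, 51 mm above the bench
- offcut: bystander, loose: pale wooden block 42 x 58 x 26 mm, origin under its centre
- sanding_block: bystander, loose: grey sanding block 64 x 92 x 25 mm, origin under its centre
- wooden_cup: bystander, loose: turned wooden cup, 66 mm wide, 55 mm high, origin under its centre
- turned_blank: bystander, loose: stepped wooden blank, 62 mm wide, 85 mm high, origin under its centre
- desk_lamp_swivel (a joint): swivel of the desk lamp at the bench's back (rad, about 0.24 as it stands). It is no part of the job, but its black shade, 200 mm wide, hangs about 0.47 m above the bench round x = 0.79, y = -0.27: keep the arm clear of it
There are look-alikes about, which are no part of the job. What is shaped like the pulley but orange or turquoise is not meant.

How it is judged:
On the way, in this order (a step that is already met when the one before it is completed fails the run):
1. the pick, held in the gripper, pulls on the clip while it is still in its groove (contact force between pick and clip above 2 N and contact force between the fingers and pick above 2 N and horizontal distance between clip and axle_end below 0.012 m), for 0.1 s.
2. the clip is out of the groove, beside the axle, the pick still held (horizontal distance between clip and axle_end above 0.02 m and contact force between the fingers and pick above 2 N), for 0.1 s.
3. the pulley is lifted clear of the axle's end (z of pulley in the frame of axle_end above 0 m), for 0.05 s.
At the end, for the whole second after the job is handed in: pulley flat on the bench (within 0.1 rad, underside under 6 mm up), same side up, centre over 65 mm from the axle; clip off the axle, under 22 mm up and 20 to 200 mm from the axle's axis; pick laid down in its rest or on the bench, under 60 mm up; all three at rest (height (world z) of pulley below 0.006 m and angle between pulley's own z axis and vertical below 0.1 rad and horizontal distance between pulley and axle_end above 0.065 m and linear speed of each of pulley, clip, pick below 0.02 m/s and horizontal distance between clip and axle_end between 0.02 and 0.2 m and height (world z) of clip below 0.022 m and height (world z) of pick below 0.06 m); the robot touches nothing.
It fails at once if the pick jabs the axle or the pulley with over 15 N, or loads the clip with over 22 N (contact force between pick and bracket above 15 N or contact force between pick and pulley above 15 N or contact force between pick and clip above 22 N).
It fails at once if the fingers pull at the clip while it is on the axle (contact force between the fingers and clip above 1 N and horizontal distance between clip and axle_end below 0.02 m).
It fails at once if the pulley is forced against the axle with over 15 N (contact force between pulley and axle above 15 N).
It fails at once if the pulley is dropped onto the bench (height (world z) of pulley below 0.012 m and linear speed of pulley above 0.5 m/s).
It fails at once if a bystander is shifted by over 30 mm (distance of any of offcut, sanding_block, wooden_cup, turned_blank from where it was at the start of the episode above 0.03 m).
It also fails if it takes over 72 s, if anything falls off the work surface, if the arm or the gripper's body presses on something with over 40 N, if the wrist force passes 120 N, or if a joint passes its speed limit or range.

## Robot

A 7-joint arm with a two-finger parallel gripper is mounted at the origin on a cart in front of the work surface, level with it; the furniture and walls round the work are solid. World frame = base frame: x ahead of the robot, y to its left, z up, the work surface at z = 0. Lengths are in m, angles in rad, forces in N, time in s.
With the tool pointing down it reaches from about 0.4 to 0.875 m from the base axis. Payload 6.5 kg.
Tool frame: the origin (TCP) lies midway between the tips of the shut fingers; the grasp point (between the pads) lies 19 mm behind it; z points along the fingers, y is the direction in which the jaws open and shut (so a half turn about z gives the same grasp; the last joint's range is limited). The gripper opens to 85 mm and grips with 20 to 120 N. Pads are 22 mm wide; open, the fingers measure 114 mm over their backs; the gripper's body (76 mm by 85 mm) begins 54 mm behind the grasp point. The pads swing forward as they close: fully open they stand 13 mm farther back than shut.
Start: joints at [1.073, 0.536, -0.004, 1.538, 0.003, 1.067, -0.071], TCP at [0.272, -0.59, 0.231] pointing down, gripper open.
Joint ranges: [-2.7, 2.7], [-0.37, 2.16], [-1.27, 1.26], [0.24, 2.4], [-1.31, 4.45], [0.19, 1.91], [-2.76, 2.76]. Speed limits (rad/s): [2.39, 2.39, 3.14, 3.14, 3.14, 3.14, 3.14].

## Interface

Orientations are given as a unit quaternion [x, y, z, w].
In Python, from station import telemetry, eyes, workorder gives the robot as it stands. The module is installed in compiled form; this text tells all that it offers.
- The arm moves only by the shell command python3 -m handwheel 'ROWS'. ROWS is a JSON object of lists of equal length, an entry for each row: "jaw": the closure, from 0 (fully open) to 1 (shut); "travel": the shift along the tool's x, y, z scaled (see below), a list of three; "spin": the turn about the tool's z scaled (see below). In form: {"jaw": [jaw, ...], "travel": [[tx, ty, tz], ...], "spin": [spin, ...]}. A call has 1 to 5 rows; each row shifts and turns the commanded pose from where the row before left it, along the tool's axes as they then stand; what a row does not reach is not made up. The controller multiplies each number of a shift by 0.2 m and each number of a turn by 4 degrees. A row lasts 1/10 s, in which the tool goes at most 50 mm and 8.59 degrees, less where a joint would pass 70% of its speed; a pose out of reach is approached as far as the arm can. A call with a number of a shift or a turn outside -1 to 1 is refused whole. A call with a gripper value outside its range is refused whole. The fingers move at their own pace and stop on an object; the grip force is fixed at half the most. Time passes only in rows, so rows that do not move let the fingers close. It gives the time, the measured TCP pose, the force and the opening at its end, in the units of the state.
- telemetry.get_state(): the state, without advancing time (a new reading comes with each control period).
- eyes.read_camera(name): name is "scene" or "top"; returns (picture, depth): 480x640x3 uint8, blue, green, red; 480x640 float32, m along the optical axis (not along the pixel's ray), 0 where there is no reading.
- eyes.calibration(name): a dict with "fx", "fy", "cx", "cy" (pixels), "position" and "rotation" of the camera in the world. Camera axes: x right, y down, z forward; pixel columns grow to the right and rows downward; lengths in m; the calibration is good to about 2 mm. A picture is of the moment at which its call begins. calibration takes no time and is no camera call.
- workorder.sign_off(): hands the job in, once; it reports no verdict.
The state is a dict: "time": time; "joints": joint angles; "dq": joint speeds; "joint_torque": joint torques, N m; "position": TCP position; "eef_rot": TCP orientation; "ft_force": force on the tool from outside, world axes, zero at the start; "moment": the same for the moment, N m; "opening": finger opening in m.
Only numpy, scipy, OpenCV 4.12 (cv2) and the standard library are available. Lean on these libraries where they do the work, as an engineer would, in place of code of your own. Each camera call takes 0.05 s, during which the arm holds its last target.

## Working session

There is one attempt and no reset: what is moved stays moved. The work goes in short steps, Python scripts to look and compute and a shell command to move; the robot and the scene stay as the last step left them, time stands still between calls to the robot, and variables do not carry over. Pictures are saved under pics/ and viewed, and the job is handed in when it is done.

```bash
mkdir -p pics
cat > h.py <<'E'
import numpy as np, cv2
from station import telemetry, eyes, workorder
def grab(n,tag):
    p,d=eyes.read_camera(n); cv2.imwrite(f'pics/{tag}.png',p); np.save(f'pics/{tag}.npy',d); return p,d
def cal(n):
    c=eyes.calibration(n); return c,np.array(c['rotation']),np.array(c['position'])
def ray(n,u,v):
    c,R,p=cal(n)
    if R.shape!=(3,3):
        from scipy.spatial.transform import Rotation as Q; R=Q.from_quat(R).as_matrix()
    return p,R@np.array([(u-c['cx'])/c['fx'],(v-c['cy'])/c['fy'],1.])
def onplane(n,u,v,z):
    p,r=ray(n,u,v); return p+r*(z-p[2])/r[2]
def pt(n,u,v,d):
    p,r=ray(n,u,v); return p+r*d
def proj(n,X):
    c,R,p=cal(n)
    if R.shape!=(3,3):
        from scipy.spatial.transform import Rotation as Q; R=Q.from_quat(R).as_matrix()
    q=R.T@(np.array(X)-p); return c['fx']*q[0]/q[2]+c['cx'],c['fy']*q[1]/q[2]+c['cy']
E
python3 - <<'E'
from h import *
print(telemetry.get_state())
for n in('scene','top'): grab(n,n+'0'); print(eyes.calibration(n))
E
```

```text
{'time': 0.0, 'joints': array([ 1.07281498,  0.53718401, -0.00441928,  1.53886297,  0.00261415,
        1.06726936, -0.07121324]), 'dq': array([-0.00099525,  0.0005565 ,  0.0017905 , -0.00098084,  0.0017794 ,
       -0.0005099 ,  0.00037551]), 'joint_torque': array([ 1.97753598e-04, -5.83399880e+01,  1.04812581e+00, -2.59103197e+01,
        1.21384853e-02,  9.50499089e-03, -1.64419151e-05]), 'position': array([ 0.27172847, -0.58979605,  0.23040566]), 'eef_rot': array([ 9.76780387e-01,  2.14241305e-01, -2.55782609e-04, -8.20128404e-04]), 'ft_force': array([ 0.02602404, -0.46269432, -0.19421664]), 'moment': array([ 0.00625141, -0.03389094, -0.01124772]), 'opening': 0.08537512983354903}
{'fx': 546.6727161031478, 'fy': 546.6727161031478, 'cx': 323.67504831437657, 'cy': 248.4264364378389, 'position': array([ 0.28271647, -0.35897441,  0.80730561]), 'rotation': array([ 0.89470343, -0.28422113,  0.11112357, -0.32615284])}
{'fx': 561.3595464446968, 'fy': 561.3595464446968, 'cx': 309.7493883669671, 'cy': 244.0242911264064, 'position': array([0.47179674, 0.1224165 , 1.04566735]), 'rotation': array([ 0.71111313, -0.69833721,  0.06510133, -0.04904156])}
```

View pics/scene0.png

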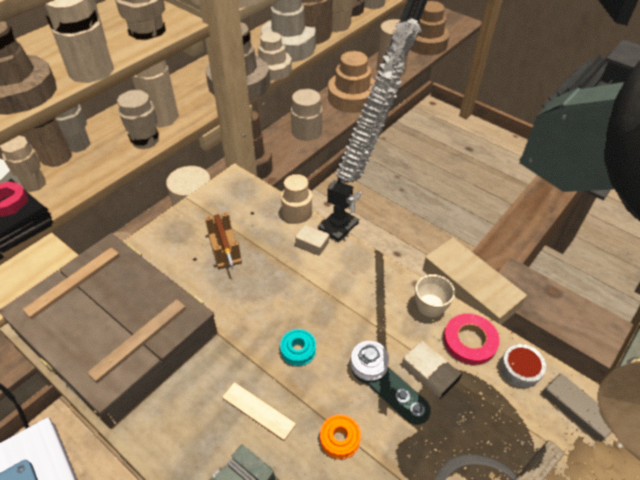

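View pics/top0.png

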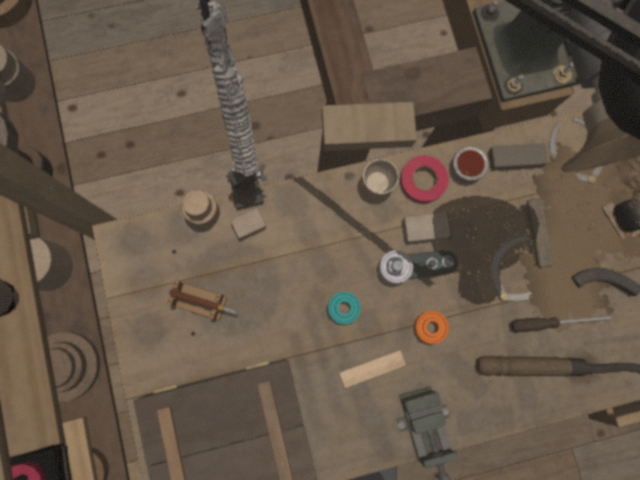

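The pulley on the bracket is at scene (369,360) / top (396,267). The turquoise one at (344,308) and the orange one at (432,327) in top are decoys. The pick in its rest is at scene (223,245) / top (203,302). Next I'll take close crops and positions.

Run:
```python
from h import *
s=cv2.imread('pics/scene0.png');t=cv2.imread('pics/top0.png')
def crop(im,u,v,r,k): return cv2.resize(im[v-r:v+r,u-r:u+r],(400,300) if 0 else (390,390),interpolation=cv2.INTER_CUBIC)
a=np.hstack([crop(s,378,370,35,0),crop(t,400,265,35,0)])
b=np.hstack([crop(s,223,243,35,0),crop(t,205,302,40,0)])
cv2.imwrite('pics/c1.png',a);cv2.imwrite('pics/c2.png',b)
d=np.load('pics/top0.npy');ds=np.load('pics/scene0.npy')
for n,u,v,D,z in[('top',396,267,d,.045),('top',432,262,d,.01),('top',205,300,d,.044),('top',228,310,d,.044),('scene',369,360,ds,.045),('scene',223,245,ds,.044),('top',250,225,d,.02),('top',380,180,d,.05),('top',420,228,d,.02),('top',200,208,d,.08)]:
  print(n,u,v,pt(n,u,v,D[v,u]),onplane(n,u,v,z))
```

```text
top 396 267 [ 0.59563459 -0.05409128  0.0507963 ] [ 0.59635609 -0.05511964  0.045     ]
top 432 262 [ 0.61012174 -0.1266562   0.01960743] [ 0.61141694 -0.12898837  0.01      ]
top 205 300 [0.53072014 0.28374661 0.05098485] [0.53113391 0.2848795  0.044     ]
top 228 310 [0.51424975 0.24362431 0.04358402] [0.51423213 0.24357399 0.044     ]
scene 369 360 [ 0.59262743 -0.06455426  0.04390998] [ 0.59218492 -0.06497465  0.045     ]
scene 223 245 [0.51883715 0.26975031 0.0495376 ] [0.52056267 0.27434489 0.044     ]
top 250 225 [0.6718328  0.21152498 0.02493649] [0.67280022 0.21195592 0.02      ]
top 380 180 [ 0.76780999 -0.03222389  0.00899977] [ 0.75610266 -0.02610786  0.05      ]
top 420 228 [ 0.67249023 -0.10382707  0.02629706] [ 0.67372999 -0.10522467  0.02      ]
top 200 208 [0.68828366 0.29415915 0.08566943] [0.68956216 0.2951734  0.08      ]
```

View pics/c1.png

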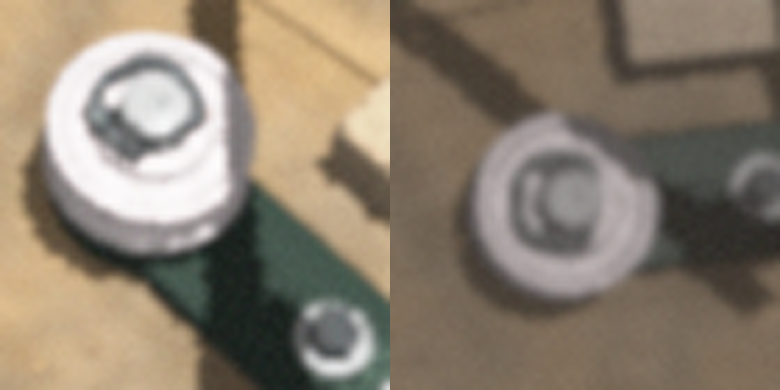

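View pics/c2.png

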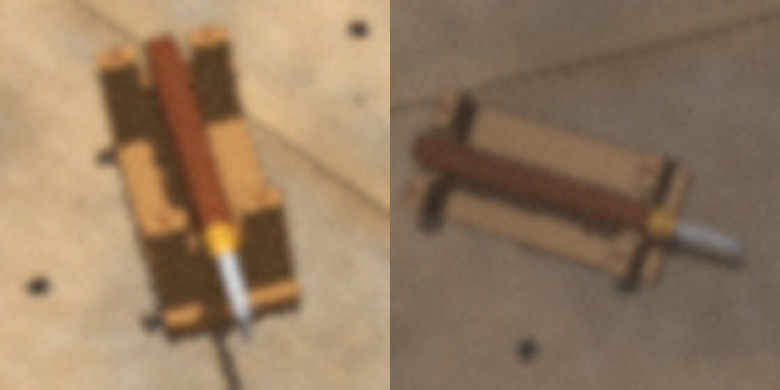

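```bash
cat >> h.py <<'E'
def cloud(n,D,u0,u1,v0,v1):
    uu,vv=np.meshgrid(np.arange(u0,u1),np.arange(v0,v1)); uu=uu.ravel();vv=vv.ravel()
    p,r0=ray(n,0,0);_,ru=ray(n,1,0);_,rv=ray(n,0,1)
    r=r0+np.outer(uu,ru-r0)+np.outer(vv,rv-r0); d=D[vv,uu]
    return p+r*d[:,None],uu,vv
E
python3 - <<'E'
from h import *
for n,b,h in(('top',(360,430,235,300),(165,250,275,325)),('scene',(340,400,330,390),(195,250,205,275))):
  D=np.load(f'pics/{n}0.npy');im=cv2.imread(f'pics/{n}0.png')
  X,u,v=cloud(n,D,*b)
  m=(X[:,2]>.034)&(X[:,2]<.043)
  q=X[m]; (c,r)=cv2.minEnclosingCircle((q[:,:2]*1000).astype(np.float32)); print(n,'rim',m.sum(),np.median(q[:,2]),c,r)
  m=X[:,2]>.0475; q=X[m]; (c,r)=cv2.minEnclosingCircle((q[:,:2]*1000).astype(np.float32));print('axle',m.sum(),q.mean(0),c,r)
  X,u,v=cloud(n,D,*h); P=im[v,u].astype(int)
  hsv=cv2.cvtColor(im,cv2.COLOR_BGR2HSV)[v,u].astype(int)
  m=(X[:,2]>.046)&(X[:,2]<.056)
  q=X[m]
  # handle brown: redder/darker
  mm=m&(P[:,2]<150)&(hsv[:,1]>110)&(hsv[:,0]<12)
  q=X[mm];print('handle',mm.sum(),q.mean(0)); l=cv2.fitLine((q[:,:2]).astype(np.float32),cv2.DIST_HUBER,0,1e-4,1e-4).ravel();print('line',l,np.degrees(np.arctan2(l[1],l[0]))); s=(q[:,:2]-l[2:])@l[:2];print('ends',s.min(),s.max(),l[2:]+l[:2]*(s.min()+s.max())/2)
  st=(X[:,2]>.025)&(hsv[:,1]<60)&(P[:,2]>120)
  q=X[st];print('steel',st.sum());
  for a in np.unique(np.round(q,3),axis=0)[:40]:print(a,end=' ')
  print()
E
```

```text
top rim 592 0.03695783793986984 (598.377685546875, -56.55662155151367) 30.0626277923584
axle 105 [ 0.57449099 -0.02298963  0.24044448] (559.9911499023438, 8.980560302734375) 143.68716430664062
handle 236 [0.53216732 0.30433651 0.04935466]
line [0.274475   0.9615942  0.5321673  0.30433652] 74.06927
ends -0.04300574600871717 0.0425796055600566 [0.53210883 0.30413163]
steel 15
[0.512 0.238 0.048] [0.513 0.233 0.045] [0.513 0.234 0.046] [0.513 0.236 0.046] [0.514 0.238 0.046] [0.514 0.24  0.044] [0.514 0.242 0.046] [0.514 0.244 0.044] [0.514 0.245 0.045] [0.516 0.244 0.045] [0.516 0.245 0.045] [0.516 0.247 0.047] [0.516 0.249 0.045] [0.518 0.249 0.044] [0.518 0.251 0.045] 
scene rim 750 0.03836099782812519 (598.5673217773438, -59.34308624267578) 30.23345184326172
axle 145 [ 0.56807809 -0.08896609  0.12462358] (446.5361328125, -202.9762420654297) 226.2130889892578
handle 187 [0.5316551  0.30104032 0.05108768]
line [0.29138598 0.95660555 0.5316551  0.30104032] 73.059044
ends -0.04320243984323013 0.044475723083782406 [0.53184058 0.30164934]
steel 39
[0.509 0.227 0.034] [0.509 0.227 0.045] [0.51  0.226 0.046] [0.51  0.227 0.042] [0.51  0.228 0.035] [0.51  0.228 0.046] [0.511 0.225 0.04 ] [0.511 0.227 0.032] [0.511 0.227 0.046] [0.511 0.23  0.046] [0.511 0.235 0.044] [0.512 0.228 0.033] [0.512 0.232 0.046] [0.512 0.232 0.049] [0.512 0.236 0.048] [0.512 0.237 0.045] [0.512 0.24  0.047] [0.513 0.228 0.042] [0.513 0.23  0.045] [0.513 0.231 0.046] [0.513 0.242 0.047] [0.514 0.233 0.047] [0.514 0.235 0.048] [0.514 0.239 0.046] [0.514 0.24  0.048] [0.514 0.247 0.046] [0.515 0.239 0.046] [0.515 0.242 0.048] [0.515 0.244 0.046] [0.515 0.245 0.049] [0.515 0.249 0.047] [0.516 0.24  0.047] [0.516 0.245 0.051] [0.517 0.246 0.046] [0.518 0.247 0.047] [0.519 0.261 0.027] [0.524 0.259 0.025] [0.525 0.26  0.027] [0.525 0.26  0.029]
```

Run:
```python
from h import *
s=cv2.imread('pics/scene0.png');t=cv2.imread('pics/top0.png')
f=lambda im,u,v:cv2.resize(im[v-14:v+14,u-14:u+14],(392,392),interpolation=cv2.INTER_NEAREST)
cv2.imwrite('pics/c3.png',np.hstack([f(s,370,357),f(t,397,266)]))
for n,q in (('scene',[(370,357)]),('top',[(397,266)])):
  for z in(.044,.051):print(n,z,onplane(n,*q[0],z))
```

```text
scene 0.044 [ 0.59716509 -0.06137314  0.044     ]
scene 0.051 [ 0.5942814  -0.06410233  0.051     ]
top 0.044 [ 0.59833117 -0.05712338  0.044     ]
top 0.051 [ 0.5974469  -0.05586869  0.051     ]
```

View pics/c3.png

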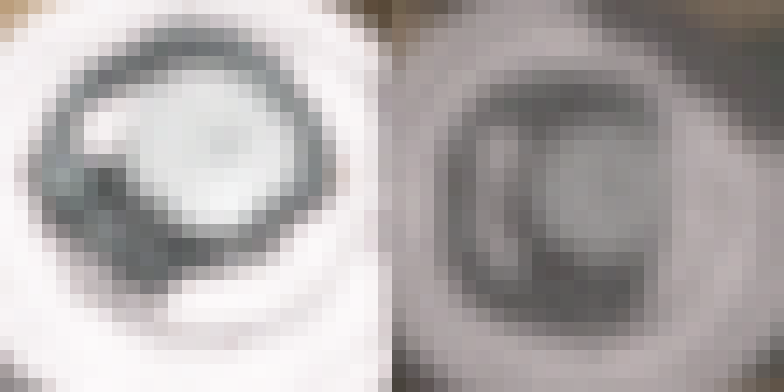

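Run:
```python
from h import *
a=onplane('top',387,265.2,.044);b=onplane('top',397.6,265,.051);g=onplane('top',390.2,265.2,.041)
print('crown',a,'axle',b,'gap',g)
i=onplane('top',397,266,.044)-onplane('top',390,266,.044);print('img -u dir',np.degrees(np.arctan2(-i[1],-i[0])))
# bracket arm direction from bolts
from scipy import ndimage
for n,b in(('top',(405,465,235,290)),('scene',(370,440,360,430))):
  im=cv2.imread(f'pics/{n}0.png');D=np.load(f'pics/{n}0.npy')
  X,u,v=cloud(n,D,*b);m=(X[:,2]>.006)&(X[:,2]<.0135);P=cv2.cvtColor(im,cv2.COLOR_BGR2HSV)[v,u].astype(int)
  m&=(P[:,0]>50)&(P[:,2]<90)&(P[:,1]>60)
  q=X[m][:,:2].astype(np.float32); l=cv2.fitLine(q,cv2.DIST_HUBER,0,1e-4,1e-4).ravel();print(n,m.sum(),l,np.degrees(np.arctan2(l[1],l[0])))
  m=(X[:,2]>.0155)&(X[:,2]<.023);print('bolts',m.sum());q=X[m]
  for p in ((600,-110),(602,-140)):pass
  L=np.zeros((b[3]-b[2],b[1]-b[0]),np.uint8);L.ravel()[m]=1
  k,lab,st,cen=cv2.connectedComponentsWithStats(L)
  for j in range(1,k):
    if st[j,4]>8: print(st[j,4],X[lab.ravel()==j].mean(0))
```

```text
crown [ 0.59943755 -0.03903232  0.044     ] axle [ 0.59927198 -0.05696395  0.051     ] gap [ 0.59993124 -0.04532477  0.041     ]
img -u dir 91.09667493845663Traceback (most recent call last):
  File "<stdin>", line 11, in <module>
cv2.error: OpenCV(4.12.0) /io/opencv/modules/imgproc/src/linefit.cpp:50: error: (-215:Assertion failed) count > 0 in function 'fitLine2D_wods'
```

```bash
python3 -m handwheel '{"jaw":[0,0,0,0,0],"travel":[[0.15,-0.175,0],[0.15,-0.175,0],[0.15,-0.175,0],[0.15,-0.175,0],[0.15,-0.175,0]],"spin":[0,0,0,0,0]}'; python3 -m handwheel '{"jaw":[0,0,0,0,0],"travel":[[0.15,-0.175,0],[0.15,-0.175,0],[0.15,-0.175,0],[0.15,-0.175,0],[0.15,-0.175,0]],"spin":[0,0,0,0,0]}'
```

```text
time: 0.6
position: [0.3351, -0.3666, 0.2311]
eef_rot: [0.977, 0.214, -0.0, -0.0]
ft_force: [0.2, -0.2, -0.3]
opening: 0.0853
time: 1.1
position: [0.3979, -0.1451, 0.2313]
eef_rot: [0.977, 0.214, -0.0, 0.0]
ft_force: [1.7, 0.2, 0.9]
opening: 0.0854
```

Tracking is good. I'll continue with the rest of the shift, then the spin.

```bash
python3 -m handwheel '{"jaw":[0,0,0,0,0],"travel":[[0.15,-0.175,0],[0.15,-0.175,0],[0.15,-0.175,0],[0.15,-0.175,0],[0.15,-0.175,0]],"spin":[0,0,0,0,0]}'; python3 -m handwheel '{"jaw":[0,0,0,0,0],"travel":[[0.15,-0.175,0],[0.15,-0.175,0],[0.15,-0.175,0],[0.15,-0.175,0],[0.15,-0.175,0]],"spin":[0,0,0,0,0]}'
python3 -m handwheel '{"jaw":[0,0,0,0,0],"travel":[[0,0,0],[0,0,0],[0,0,0],[0,0,0],[0,0,0]],"spin":[-1,-1,-1,-1,-1]}'
python3 -m handwheel '{"jaw":[0,0,0,0,0],"travel":[[0,0,0.05],[0,0,0.05],[0,0,0.05],[0,0,0.05],[0,0,0.05]],"spin":[-1,-1,-1,-1,-1]}'
python3 -m handwheel '{"jaw":[0,0,0,0],"travel":[[0,0,0],[0,0,0],[0,0,0],[0,0,0]],"spin":[-1,-1,-0.22,0]}'
python3 - <<'E'
from h import *
s=telemetry.get_state();from scipy.spatial.transform import Rotation as Q
M=Q.from_quat(s['eef_rot']).as_matrix();print(s['time'],s['position'],np.degrees(np.arctan2(M[1,0],M[0,0])),s['joints'])
d=M.T@(np.array([.532,.303,.0])-s['position']);print(d/.2)
grab('top','top1');grab('scene','scene1')
E
```

```text
time: 1.6
position: [0.461, 0.0765, 0.2312]
eef_rot: [0.977, 0.214, -0.0, 0.0]
ft_force: [1.1, -0.3, 0.3]
opening: 0.0851
time: 2.1
position: [0.5241, 0.298, 0.2308]
eef_rot: [0.977, 0.214, -0.0, 0.0]
ft_force: [1.3, 1.2, 0.8]
opening: 0.0854
time: 2.6
position: [0.5237, 0.2963, 0.2308]
eef_rot: [0.924, 0.382, -0.001, 0.0]
ft_force: [-0.4, -0.2, -0.2]
opening: 0.0855
time: 3.1
position: [0.5237, 0.2962, 0.1804]
eef_rot: [0.844, 0.537, -0.0, 0.0]
ft_force: [-0.4, -0.8, 0.2]
opening: 0.0855
time: 3.5
position: [0.5238, 0.2963, 0.181]
eef_rot: [0.801, 0.599, -0.0, -0.0]
ft_force: [-0.0, -0.6, 0.1]
opening: 0.0854
3.5 [0.52384782 0.29633884 0.18101323] 73.55019707769213 [-0.15206951  0.58989084 -0.61264392  1.68719411  0.39219104  0.99066464
 -1.1909326 ]
[0.04377738 0.03008658 0.90503803]
```

View pics/scene1.png

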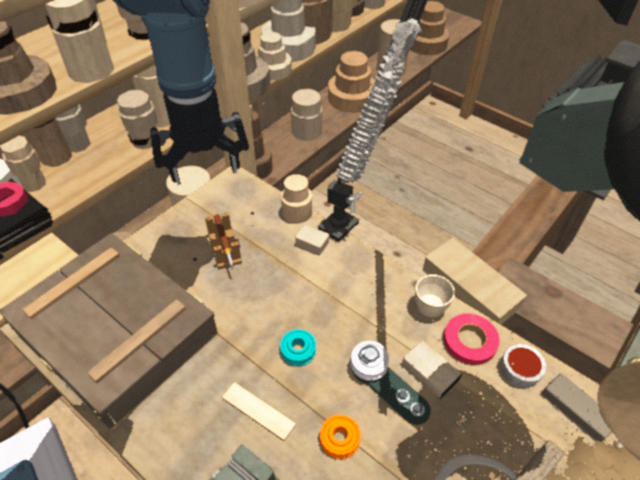

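```bash
python3 -m handwheel '{"jaw":[0,0,0,0,0],"travel":[[0.044,0.03,0],[0,0,0.15],[0,0,0.15],[0,0,0.15],[0,0,0.1]],"spin":[0,0,0,0,0]}'
python3 -m handwheel '{"jaw":[0,0,0,0],"travel":[[0,0,0.1],[0,0,0.08],[0,0,0.05],[0,0,0]],"spin":[0,0,0,0]}'
python3 -m handwheel '{"jaw":[1,1,1,1,1],"travel":[[0,0,0],[0,0,0],[0,0,0],[0,0,0],[0,0,0]],"spin":[0,0,0,0,0]}'
python3 -m handwheel '{"jaw":[1,1,1],"travel":[[0,0,0],[0,0,0],[0,0,0]],"spin":[0,0,0]}'
```

```text
time: 4.1
position: [0.532, 0.3032, 0.0691]
eef_rot: [0.801, 0.599, -0.001, -0.0]
ft_force: [1.2, -0.3, -0.2]
opening: 0.0854
time: 4.5
position: [0.5317, 0.303, 0.024]
eef_rot: [0.801, 0.599, -0.001, -0.0]
ft_force: [-0.5, -0.3, 0.3]
opening: 0.0856
time: 5.0
position: [0.5324, 0.3033, 0.0256]
eef_rot: [0.801, 0.599, 0.0, 0.0]
ft_force: [1.0, -0.3, 0.1]
opening: 0.0124
time: 5.3
position: [0.5325, 0.3033, 0.0258]
eef_rot: [0.801, 0.599, 0.0, 0.0]
ft_force: [-0.4, -1.6, 5.7]
opening: 0.0108
```

```bash
python3 -m handwheel '{"jaw":[1,1,1,1,1],"travel":[[0,0,-0.05],[0,0,-0.12],[0,0,-0.15],[0,0,-0.15],[0,0,0]],"spin":[0,0,0,0,0]}'
python3 -m handwheel '{"jaw":[1,1,1,1,1],"travel":[[0,0,0],[0,0,0],[0,0,0],[0,0,0],[0,0,0]],"spin":[-1,-1,-1,-1,-0.1]}'
python3 - <<'E'
from h import *
s=telemetry.get_state();from scipy.spatial.transform import Rotation as Q
M=Q.from_quat(s['eef_rot']).as_matrix();print(s['time'],s['position'],np.degrees(np.arctan2(M[1,0],M[0,0])),s['opening'],s['ft_force'])
grab('scene','scene2');grab('top','top2')
P=s['position']+np.array([0,0,.019])
for n in('scene','top'):
  im=cv2.imread(f'pics/{n}2.png')
  for x in(.070,.078,.086): print(n,x,proj(n,P+M@[-x,0,.0165]) ,proj(n,P+M@[-x,0,0]))
  u,v=map(int,proj(n,P+M@[-.06,0,0])); u=max(u,40);cv2.imwrite(f'pics/tip_{n}.png',cv2.resize(im[v-35:v+35,u-35:u+35],(560,560),interpolation=cv2.INTER_NEAREST));print('crop org',u-35,v-35)
a=cv2.imread('pics/tip_scene.png');b=cv2.imread('pics/tip_top.png');cv2.imwrite('pics/tip2.png',cv2.resize(np.hstack([a,b]),(800,400),interpolation=cv2.INTER_AREA))
E
```

```text
time: 5.8
position: [0.5344, 0.3052, 0.1238]
eef_rot: [0.801, 0.599, 0.004, 0.0]
ft_force: [0.7, 0.5, 0.4]
opening: 0.0109
time: 6.3
position: [0.5318, 0.3029, 0.1187]
eef_rot: [0.707, 0.708, -0.001, -0.0]
ft_force: [0.4, 0.5, 0.0]
opening: 0.0108
6.3 [0.5317749  0.30293867 0.11869056] 90.07103125786305 0.010828389432268342 [0.44306887 0.45032591 0.03427853]
scene 0.07 (np.float64(234.95193703701452), np.float64(227.64502408920654)) (np.float64(233.8718462845347), np.float64(220.97176621212353))
scene 0.078 (np.float64(237.31042579937701), np.float64(230.51286421915478)) (np.float64(236.25797042299428), np.float64(223.84870150219817))
scene 0.086 (np.float64(239.69028578336037), np.float64(233.40669100970035)) (np.float64(238.6660161963922), np.float64(226.75206757353578))
crop org 195 182
top 0.07 (np.float64(229.3020158827004), np.float64(297.1921356887633)) (np.float64(228.09563162914225), np.float64(296.4909274948744))
top 0.078 (np.float64(234.19794839129693), np.float64(297.27303506143915)) (np.float64(233.08000647737515), np.float64(296.5734150201172))
top 0.086 (np.float64(239.09209171437482), np.float64(297.35390486998483)) (np.float64(238.0625270045301), np.float64(296.65587185778895))
crop org 186 261
```

View pics/tip2.png

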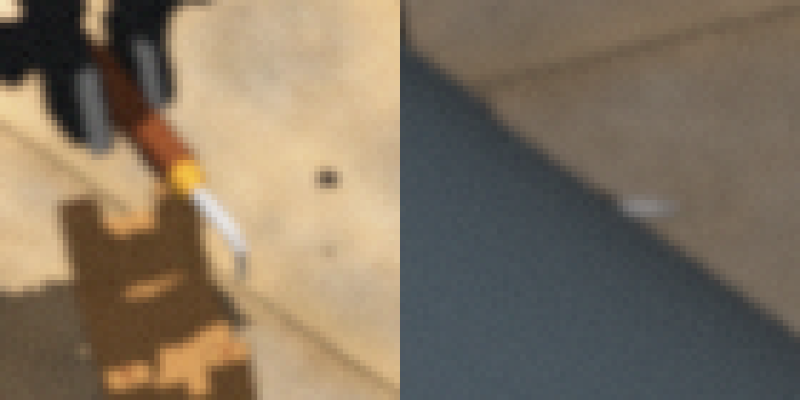

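View pics/scene2.png

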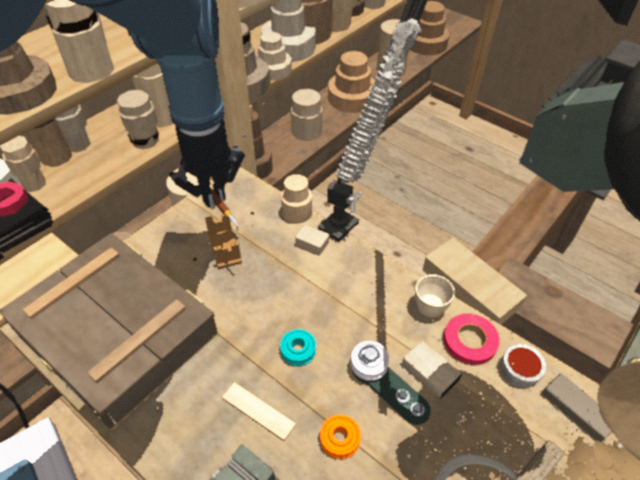

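```bash
python3 -m handwheel '{"jaw":[1,1,1,1,1],"travel":[[-0.18,0.048,0],[-0.18,0.048,0],[-0.18,0.048,0],[-0.18,0.048,0],[-0.18,0.048,0]],"spin":[0,0,0,0,0]}'
python3 -m handwheel '{"jaw":[1,1,1,1,1],"travel":[[-0.18,0.048,0],[-0.15,0.048,0],[0,0,0],[0,0,0],[0,0,0]],"spin":[0,0,0,0,0]}'
cat > look.py <<'E'
from h import *
import sys
tag=sys.argv[1]
s=telemetry.get_state();from scipy.spatial.transform import Rotation as Q
M=Q.from_quat(s['eef_rot']).as_matrix();print(s['time'],s['position'],np.degrees(np.arctan2(M[1,0],M[0,0])),s['opening'],s['ft_force'])
grab('scene','s'+tag);grab('top','t'+tag)
P=s['position']+np.array([0,0,.0183])
out=[]
for n in('scene','top'):
  im=cv2.imread(f'pics/{n[0]}{tag}.png')
  print(n,'tip pred',proj(n,P+M@[-.078,0,.0165]),'axle',proj(n,[.599,-.058,.051]))
  u,v=map(int,proj(n,[.599,-.05,.051])); out.append(cv2.resize(im[v-25:v+25,u-25:u+25],(400,400),interpolation=cv2.INTER_CUBIC));print('org',u-25,v-25)
cv2.imwrite(f'pics/l{tag}.png',np.hstack(out))
E
python3 look.py 3
```

```text
time: 6.9
position: [0.5804, 0.1218, 0.1192]
eef_rot: [0.708, 0.707, -0.0, 0.0]
ft_force: [0.6, -0.2, -0.2]
opening: 0.0107
time: 7.4
position: [0.5991, 0.0589, 0.1194]
eef_rot: [0.707, 0.708, 0.0, -0.0]
ft_force: [0.5, 0.7, -1.5]
opening: 0.0108
7.4 [0.59909722 0.0589338  0.11935605] 90.08349313028224 0.01076252797084029 [ 0.49276396  0.68025806 -1.47239086]
scene tip pred (np.float64(357.46288995991495), np.float64(310.3812092625)) axle (np.float64(369.9175328331492), np.float64(352.60895007028233))
org 341 323
top tip pred (np.float64(382.44556482136284), np.float64(259.40052270757906)) axle (np.float64(398.177477266397), np.float64(265.161732545438))
org 368 240
```

View pics/l3.png

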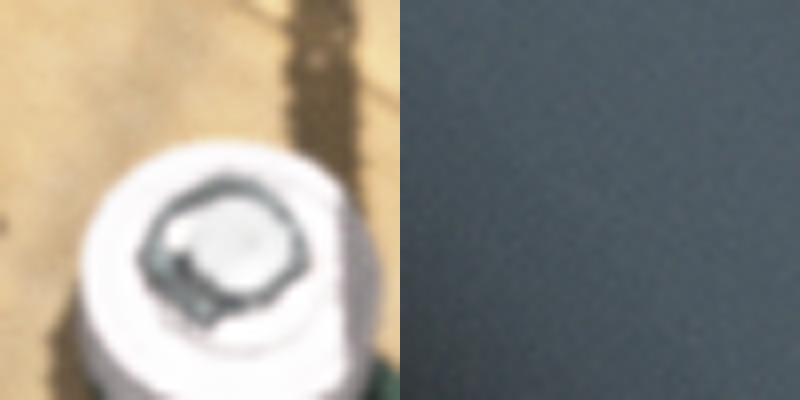

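```bash
python3 -m handwheel '{"jaw":[1,1,1,1,1],"travel":[[0,0,0.12],[0,0,0.12],[0,0,0.1],[0,0,0.025],[0,0,0]],"spin":[0,0,0,0,0]}'
python3 look.py 4; python3 -c "
from h import *
print(onplane('scene',371.1,352.8,.051),onplane('top',397.6,265,.051))"
```

```text
time: 8.0
position: [0.5989, 0.0582, 0.0459]
eef_rot: [0.707, 0.708, -0.0, -0.001]
ft_force: [0.6, 0.2, 0.5]
opening: 0.0107
8.0 [0.59886807 0.05821289 0.0458762 ] 90.09204282517679 0.0107310151261016 [0.59641818 0.16347309 0.49225651]
scene tip pred (np.float64(354.8549969485088), np.float64(336.40127689309753)) axle (np.float64(369.9175328331492), np.float64(352.60895007028233))
org 341 323
top tip pred (np.float64(376.6452147452843), np.float64(265.0026586696846)) axle (np.float64(398.177477266397), np.float64(265.161732545438))
org 368 240
[ 0.60030374 -0.05932814  0.051     ] [ 0.59927198 -0.05696395  0.051     ]
```

View pics/l4.png

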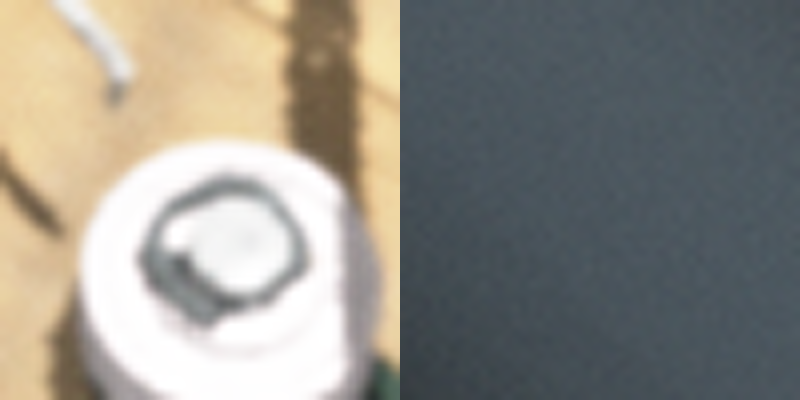

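```bash
python3 -m handwheel '{"jaw":[1,1,1,1,1],"travel":[[-0.03,0.004,0],[-0.03,0,0],[-0.025,0,0],[0,0,0],[0,0,0]],"spin":[0,0,0,0,0]}'
python3 look.py 5
```

```text
time: 8.6
position: [0.6004, 0.04, 0.0464]
eef_rot: [0.707, 0.707, 0.0, 0.0]
ft_force: [-0.2, 1.0, -0.5]
opening: 0.0107
8.6 [0.60036333 0.03999002 0.04639361] 89.98194667296376 0.010715648970050983 [-0.21106752  1.00751273 -0.49655926]
scene tip pred (np.float64(362.568530578613), np.float64(343.9397939036483)) axle (np.float64(369.9175328331492), np.float64(352.60895007028233))
org 341 323
top tip pred (np.float64(386.80203530427025), np.float64(264.4020483562305)) axle (np.float64(398.177477266397), np.float64(265.161732545438))
org 368 240
```

View pics/l5.png

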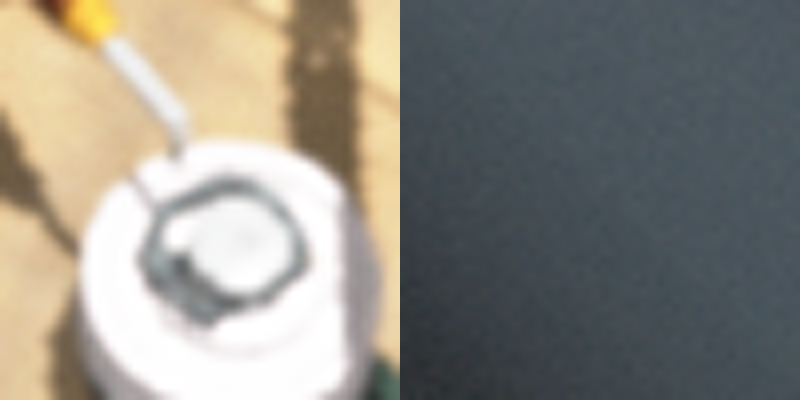

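Run:
```python
from h import *
p=np.array([.6,-.038,.048]);a=np.array(proj('scene',p))
for i in range(3):
  q=p.copy();q[i]+=.01;print(np.array(proj('scene',q))-a)
for z in(.046,.048,.050,.052):print(z,onplane('scene',362.5,342.1,z))
im=cv2.imread('pics/s5.png');c=cv2.resize(im[330:360,350:390],(800,600),interpolation=cv2.INTER_NEAREST);cv2.imwrite('pics/l5b.png',c)
```

```text
[ 4.93192019 -3.15625526]
[-3.86867842 -4.48751519]
[ 0.42856358 -3.26170842]
0.046 [ 0.60324243 -0.03437988  0.046     ]
0.048 [ 0.60240038 -0.03523261  0.048     ]
0.05 [ 0.60155834 -0.03608534  0.05      ]
0.052 [ 0.6007163  -0.03693808  0.052     ]
```

View pics/l5b.png

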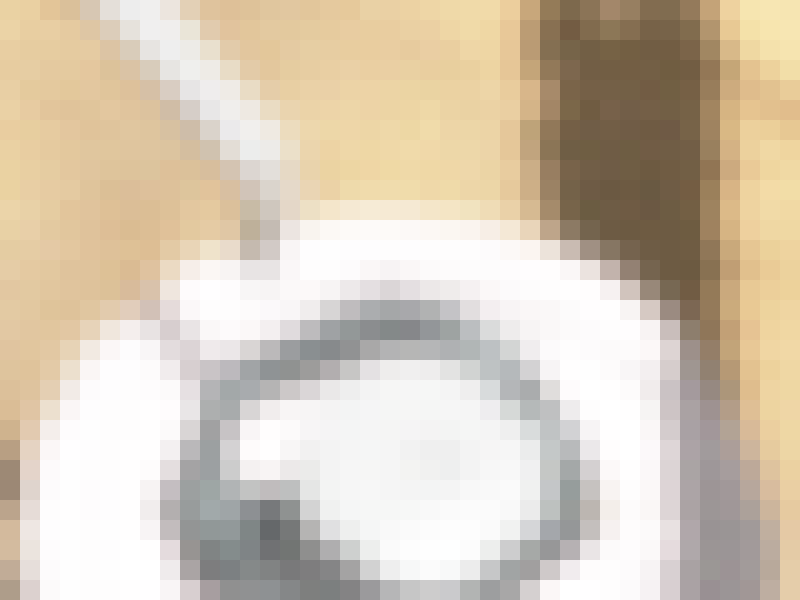

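```bash
python3 -m handwheel '{"jaw":[1,1,1,1,1],"travel":[[-0.01,0,0],[-0.005,0,0],[-0.005,0,0],[0,0,0],[0,0,0]],"spin":[0,0,0,0,0]}'
for i in 1 2 3; do python3 -c "
from h import *
s=telemetry.get_state();print(s['position'],s['ft_force'])"; done
python3 -m handwheel '{"jaw":[1,1,1],"travel":[[-0.005,0,0],[0,0,0],[0,0,0]],"spin":[0,0,0]}'
```

```text
time: 9.2
position: [0.6003, 0.0363, 0.0463]
eef_rot: [0.707, 0.707, -0.0, -0.0]
ft_force: [0.2, 0.5, -0.5]
opening: 0.0107
[0.60030066 0.03629429 0.04627783] [ 0.24164085  0.4885041  -0.50725121]
[0.60030066 0.03629429 0.04627783] [ 0.24164085  0.4885041  -0.50725121]
[0.60030066 0.03629429 0.04627783] [ 0.24164085  0.4885041  -0.50725121]
time: 9.5
position: [0.6003, 0.0353, 0.0463]
eef_rot: [0.707, 0.707, -0.0, -0.0]
ft_force: [-0.6, -0.2, -0.1]
opening: 0.0108
```

```bash
python3 -m handwheel '{"jaw":[1,1],"travel":[[-0.005,0,0],[0,0,0]],"spin":[0,0]}'
python3 -m handwheel '{"jaw":[1,1],"travel":[[-0.005,0,0],[0,0,0]],"spin":[0,0]}'
python3 -m handwheel '{"jaw":[1,1],"travel":[[-0.005,0,0],[0,0,0]],"spin":[0,0]}'
```

```text
time: 9.7
position: [0.6003, 0.0341, 0.0462]
eef_rot: [0.707, 0.707, -0.0, 0.0]
ft_force: [-0.5, -0.5, -0.7]
opening: 0.0111
time: 9.9
position: [0.6003, 0.0331, 0.0463]
eef_rot: [0.707, 0.707, -0.0, 0.0]
ft_force: [-0.2, 0.2, -0.9]
opening: 0.0108
time: 10.1
position: [0.6003, 0.0321, 0.0462]
eef_rot: [0.707, 0.707, -0.0, 0.0]
ft_force: [-0.1, 0.0, -0.5]
opening: 0.0104
```

```bash
python3 -m handwheel '{"jaw":[1,1],"travel":[[-0.005,0,0],[0,0,0]],"spin":[0,0]}'
python3 -m handwheel '{"jaw":[1,1],"travel":[[-0.005,0,0],[0,0,0]],"spin":[0,0]}'
```

```text
time: 10.3
position: [0.6003, 0.0311, 0.0462]
eef_rot: [0.707, 0.707, -0.0, 0.0]
ft_force: [0.4, 0.5, -0.8]
opening: 0.0105
time: 10.5
position: [0.6003, 0.0301, 0.0463]
eef_rot: [0.707, 0.707, -0.0, 0.0]
ft_force: [0.4, -0.2, -0.6]
opening: 0.011
```

```bash
python3 -m handwheel '{"jaw":[1,1],"travel":[[-0.004,0,0],[0,0,0]],"spin":[0,0]}'
python3 -m handwheel '{"jaw":[1,1],"travel":[[-0.003,0,0],[0,0,0]],"spin":[0,0]}'; python3 look.py 6
```

```text
time: 10.7
position: [0.6003, 0.0297, 0.0463]
eef_rot: [0.707, 0.707, 0.0, -0.0]
ft_force: [0.1, 0.5, -0.2]
opening: 0.0109
time: 10.9
position: [0.6003, 0.0295, 0.0464]
eef_rot: [0.707, 0.707, 0.0, -0.0]
ft_force: [-0.7, 1.1, 0.8]
opening: 0.0108
10.9 [0.60031728 0.02952007 0.04635534] 90.04248192873078 0.010837861704310565 [-0.65947816  1.10298175  0.80495117]
scene tip pred (np.float64(366.67923737058396), np.float64(348.70883029578135)) axle (np.float64(369.9175328331492), np.float64(352.60895007028233))
org 341 323
top tip pred (np.float64(392.59403367801735), np.float64(264.49933967972527)) axle (np.float64(398.177477266397), np.float64(265.161732545438))
org 368 240
```

View pics/l6.png

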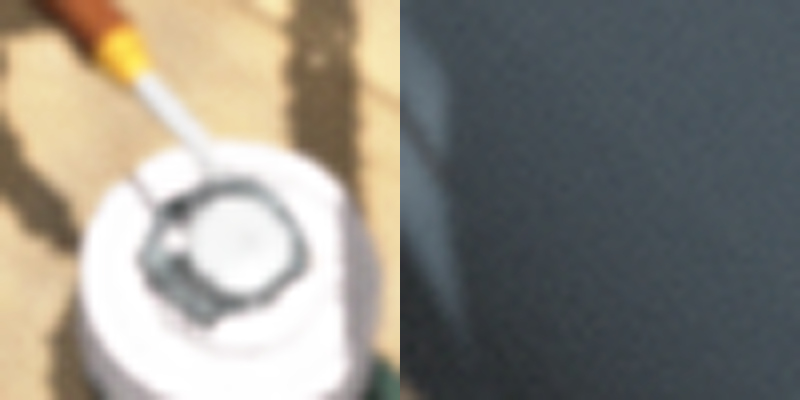

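```bash
python3 -m handwheel '{"jaw":[1,1],"travel":[[-0.004,0,0],[0,0,0]],"spin":[0,0]}';python3 -m handwheel '{"jaw":[1,1],"travel":[[-0.003,0,0],[0,0,0]],"spin":[0,0]}'
```

```text
time: 11.2
position: [0.6003, 0.0292, 0.0464]
eef_rot: [0.707, 0.707, 0.001, -0.0]
ft_force: [-0.9, 5.4, -0.1]
opening: 0.0108
time: 11.4
position: [0.6004, 0.029, 0.0465]
eef_rot: [0.707, 0.708, 0.001, -0.0]
ft_force: [-1.0, 5.8, -0.1]
opening: 0.0109
```

```bash
python3 -m handwheel '{"jaw":[1,1,1],"travel":[[0.017,0,0],[0,0,0],[0,0,0]],"spin":[0,0,0]}';python3 -m handwheel '{"jaw":[1,1,1],"travel":[[0,0,0.008],[0,0,0.005],[0,0,0]],"spin":[0,0,0]}';python3 -m handwheel '{"jaw":[1,1],"travel":[[0,0,0.005],[0,0,0]],"spin":[0,0]}'
```

```text
time: 11.7
position: [0.6003, 0.0298, 0.0461]
eef_rot: [0.707, 0.707, -0.001, 0.0]
ft_force: [0.3, 1.3, -1.1]
opening: 0.0107
time: 12.0
position: [0.6002, 0.0305, 0.0434]
eef_rot: [0.707, 0.707, -0.0, -0.0]
ft_force: [-0.3, -0.7, -0.7]
opening: 0.0106
time: 12.2
position: [0.6002, 0.0308, 0.0425]
eef_rot: [0.707, 0.707, -0.0, -0.0]
ft_force: [0.3, -0.2, -0.5]
opening: 0.011
```

```bash
python3 -m handwheel '{"jaw":[1,1],"travel":[[0,0,0.004],[0,0,0]],"spin":[0,0]}';python3 -m handwheel '{"jaw":[1,1],"travel":[[0,0,0.004],[0,0,0]],"spin":[0,0]}';python3 -m handwheel '{"jaw":[1,1],"travel":[[0,0,0.004],[0,0,0]],"spin":[0,0]}'
```

```text
time: 12.4
position: [0.6002, 0.0309, 0.0418]
eef_rot: [0.707, 0.707, -0.0, -0.0]
ft_force: [0.0, -0.4, -0.8]
opening: 0.0107
time: 12.6
position: [0.6002, 0.0309, 0.041]
eef_rot: [0.707, 0.707, -0.0, -0.0]
ft_force: [-0.8, 0.8, -0.2]
opening: 0.0109
time: 12.8
position: [0.6002, 0.0309, 0.0402]
eef_rot: [0.707, 0.707, -0.0, -0.0]
ft_force: [0.0, 0.4, -0.1]
opening: 0.0107
```

```bash
python3 -m handwheel '{"jaw":[1,1],"travel":[[0,0,0.004],[0,0,0]],"spin":[0,0]}';python3 -m handwheel '{"jaw":[1,1],"travel":[[0,0,0.003],[0,0,0]],"spin":[0,0]}';python3 -m handwheel '{"jaw":[1,1],"travel":[[0,0,0.003],[0,0,0]],"spin":[0,0]}'
```

```text
time: 13.0
position: [0.6002, 0.0309, 0.0394]
eef_rot: [0.707, 0.707, -0.0, -0.0]
ft_force: [0.0, 0.1, -1.0]
opening: 0.0109
time: 13.2
position: [0.6003, 0.0309, 0.0388]
eef_rot: [0.707, 0.707, -0.0, -0.0]
ft_force: [0.4, 0.3, -0.8]
opening: 0.011
time: 13.4
position: [0.6003, 0.0309, 0.0382]
eef_rot: [0.707, 0.707, -0.0, -0.0]
ft_force: [0.0, -0.7, -0.7]
opening: 0.0109
```

```bash
python3 -m handwheel '{"jaw":[1,1],"travel":[[0,0,0.003],[0,0,0]],"spin":[0,0]}';python3 -m handwheel '{"jaw":[1,1],"travel":[[0,0,0.003],[0,0,0]],"spin":[0,0]}'; python3 look.py 7
```

```text
time: 13.6
position: [0.6004, 0.0309, 0.0377]
eef_rot: [0.707, 0.707, 0.0, 0.0]
ft_force: [-0.1, 0.1, 0.7]
opening: 0.0113
time: 13.8
position: [0.6004, 0.031, 0.0372]
eef_rot: [0.707, 0.707, 0.0, 0.0]
ft_force: [-1.5, 1.0, 1.2]
opening: 0.0104
13.8 [0.60040973 0.03099166 0.03715676] 90.02675525201468 0.010412382099622298 [-1.50355966  0.96189835  1.19333901]
scene tip pred (np.float64(365.72297633328895), np.float64(350.9347106673561)) axle (np.float64(369.9175328331492), np.float64(352.60895007028233))
org 341 323
top tip pred (np.float64(390.9365567886714), np.float64(265.0734558237935)) axle (np.float64(398.177477266397), np.float64(265.161732545438))
org 368 240
```

View pics/l7.png

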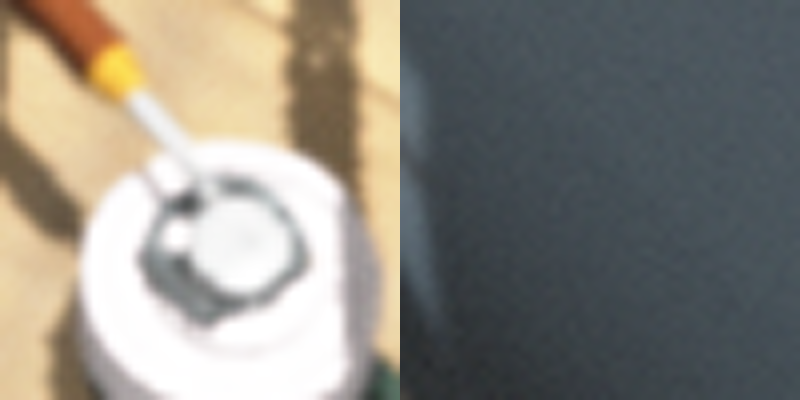

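```bash
python3 -m handwheel '{"jaw":[1,1],"travel":[[0,0,-0.006],[0,0,0]],"spin":[0,0]}'
python3 -m handwheel '{"jaw":[1,1,1],"travel":[[0.005,0,0],[0.005,0,0],[0,0,0]],"spin":[0,0,0]}'
python3 -m handwheel '{"jaw":[1,1],"travel":[[0.005,0,0],[0,0,0]],"spin":[0,0]}'
```

```text
time: 14.1
position: [0.6003, 0.0308, 0.0383]
eef_rot: [0.707, 0.707, -0.0, -0.0]
ft_force: [0.5, -0.1, -0.2]
opening: 0.0109
time: 14.4
position: [0.6002, 0.0322, 0.0381]
eef_rot: [0.707, 0.707, -0.001, 0.0]
ft_force: [-0.3, -3.2, 0.3]
opening: 0.0106
time: 14.6
position: [0.6001, 0.0329, 0.0381]
eef_rot: [0.707, 0.707, -0.001, 0.0]
ft_force: [0.7, -4.5, -1.0]
opening: 0.011
```

```bash
python3 -m handwheel '{"jaw":[1,1],"travel":[[0.005,0,0],[0.005,0,0]],"spin":[0,0]}'
python3 -m handwheel '{"jaw":[1,1],"travel":[[0.005,0,0],[0.003,0,0]],"spin":[0,0]}'
python3 -m handwheel '{"jaw":[1,1],"travel":[[0.005,0,0],[0.003,0,0]],"spin":[0,0]}'
```

```text
time: 14.8
position: [0.6001, 0.0341, 0.038]
eef_rot: [0.707, 0.707, -0.001, 0.001]
ft_force: [0.2, -6.9, -1.6]
opening: 0.0107
time: 15.0
position: [0.6001, 0.0348, 0.0379]
eef_rot: [0.707, 0.707, -0.002, 0.001]
ft_force: [-1.0, -8.8, -0.2]
opening: 0.0111
time: 15.2
position: [0.6001, 0.0357, 0.0379]
eef_rot: [0.708, 0.707, -0.002, 0.001]
ft_force: [0.6, -9.8, -2.0]
opening: 0.011
```

```bash
python3 -m handwheel '{"jaw":[1,1],"travel":[[0.005,0,0],[0.003,0,0]],"spin":[0,0]}'
python3 -m handwheel '{"jaw":[1,1],"travel":[[0.004,0,0],[0.004,0,0]],"spin":[0,0]}'
python3 -m handwheel '{"jaw":[1,1],"travel":[[0.004,0,0],[0.004,0,0]],"spin":[0,0]}'
```

```text
time: 15.4
position: [0.6001, 0.0368, 0.0378]
eef_rot: [0.708, 0.706, -0.002, 0.001]
ft_force: [-0.7, -10.0, -2.3]
opening: 0.0106
time: 15.6
position: [0.6, 0.0383, 0.0378]
eef_rot: [0.708, 0.706, -0.002, 0.001]
ft_force: [-0.3, -10.5, -0.9]
opening: 0.0108
time: 15.8
position: [0.6002, 0.0416, 0.038]
eef_rot: [0.708, 0.707, -0.001, 0.001]
ft_force: [-0.3, -4.0, -0.5]
opening: 0.0108
```

```bash
python3 -m handwheel '{"jaw":[1,1],"travel":[[0.004,0,0],[0.004,0,0]],"spin":[0,0]}'
python3 look.py 8
```

```text
time: 16.0
position: [0.6004, 0.0472, 0.0385]
eef_rot: [0.707, 0.708, 0.001, -0.0]
ft_force: [-1.4, 0.5, 0.3]
opening: 0.0107
16.0 [0.60042982 0.04717002 0.03851113] 90.07620398311744 0.01071219893842311 [-1.42740566  0.53872206  0.28253825]
scene tip pred (np.float64(359.5533131931638), np.float64(343.22725116796386)) axle (np.float64(369.9175328331492), np.float64(352.60895007028233))
org 341 323
top tip pred (np.float64(382.1218576009712), np.float64(264.7688032167672)) axle (np.float64(398.177477266397), np.float64(265.161732545438))
org 368 240
```

View pics/l8.png

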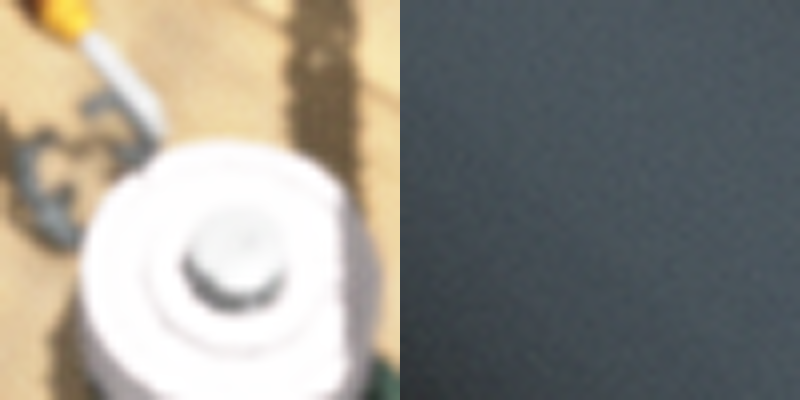

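```bash
python3 -m handwheel '{"jaw":[1,1,1,1],"travel":[[0,0,0],[0,0,0],[0,0,0],[0,0,0]],"spin":[0,0,0,0]}'
python3 look.py 9
```

```text
time: 16.5
position: [0.6003, 0.0455, 0.0383]
eef_rot: [0.707, 0.707, 0.0, -0.0]
ft_force: [0.4, 0.6, -0.5]
opening: 0.0109
16.5 [0.60029714 0.04553444 0.03828318] 90.01705614625718 0.010890978147457417 [ 0.35890633  0.64353139 -0.48368384]
scene tip pred (np.float64(360.0799647904432), np.float64(344.0660461335691)) axle (np.float64(369.9175328331492), np.float64(352.60895007028233))
org 341 323
top tip pred (np.float64(383.0346502715278), np.float64(264.91433219720443)) axle (np.float64(398.177477266397), np.float64(265.161732545438))
org 368 240
```

View pics/s9.png

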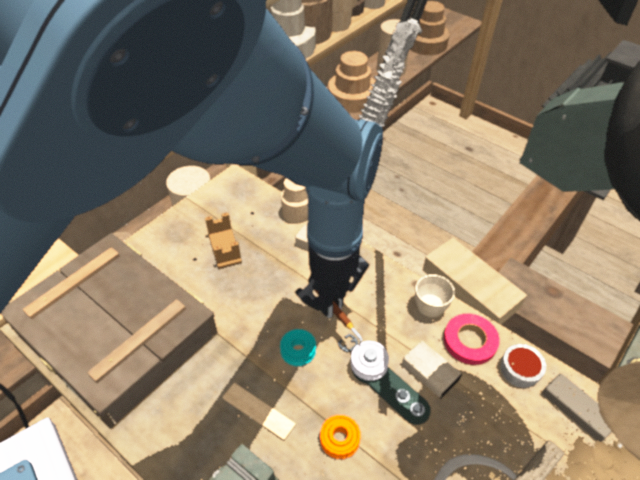

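View pics/l9.png

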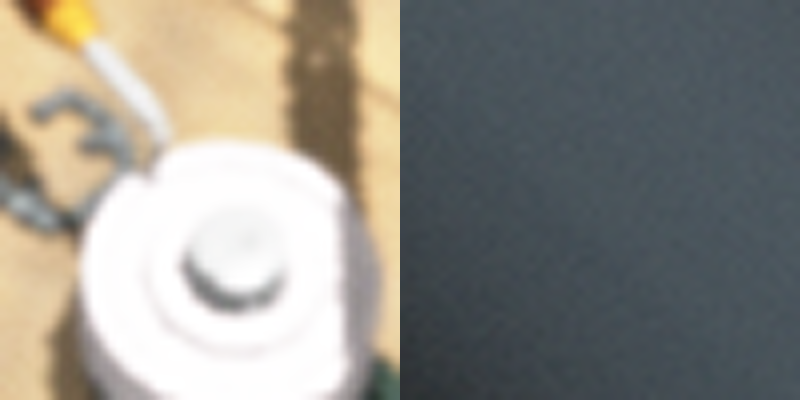

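```bash
python3 -m handwheel '{"jaw":[1,1,1,1,1],"travel":[[0,0,-0.05],[0,0,-0.1],[0,0,-0.12],[0,0,-0.135],[0.18,-0.049,0]],"spin":[0,0,0,0,0]}'
python3 -m handwheel '{"jaw":[1,1,1,1,1],"travel":[[0.18,-0.049,0],[0.18,-0.049,0],[0.18,-0.049,0],[0.18,-0.049,0],[0.18,-0.049,0]],"spin":[0,0,0,0,0]}'
python3 -m handwheel '{"jaw":[1,1,1,1,1],"travel":[[0.18,-0.045,0],[0,0,0],[0,0,0],[0,0,0],[0,0,0]],"spin":[0,1,1,1,1]}'
python3 -m handwheel '{"jaw":[1,1,1],"travel":[[0,0,0],[0,0,0],[0,0,0]],"spin":[0.1,0,0]}'
cat > st.py <<'E'
from h import *
from scipy.spatial.transform import Rotation as Q
import sys
s=telemetry.get_state();M=Q.from_quat(s['eef_rot']).as_matrix();print(s['time'],s['position'],np.degrees(np.arctan2(M[1,0],M[0,0])),s['ft_force'],s['opening'],s['joints'].round(2))
if len(sys.argv)>3: print('rows',(M.T@(np.array([float(a) for a in sys.argv[1:4]])-s['position'])/.2).round(4))
E
python3 st.py .5322 .3032 .0265; python3 look.py 10
```

```text
time: 17.1
position: [0.5949, 0.076, 0.1231]
eef_rot: [0.71, 0.704, 0.001, 0.004]
ft_force: [1.0, 0.9, -1.8]
opening: 0.011
time: 17.6
position: [0.5411, 0.263, 0.1202]
eef_rot: [0.707, 0.707, 0.0, 0.0]
ft_force: [0.7, 0.3, -1.0]
opening: 0.0105
time: 18.1
position: [0.5324, 0.2977, 0.12]
eef_rot: [0.799, 0.601, 0.0, 0.0]
ft_force: [0.6, -0.5, -0.3]
opening: 0.0107
time: 18.4
position: [0.5324, 0.2975, 0.1195]
eef_rot: [0.8, 0.6, 0.0, -0.0]
ft_force: [0.1, 0.6, -0.4]
opening: 0.0111
18.4 [0.53244172 0.29751422 0.11954412] 73.69821089890146 [ 0.09266515  0.61681032 -0.35411892] 0.011072807730653597 [-0.18  0.68 -0.58  1.71  0.45  0.89 -1.23]
rows [ 0.0268 -0.0092  0.4652]
18.4 [0.53244172 0.29751422 0.11954412] 73.69821089890146 0.011072807730653597 [ 0.09266515  0.61681032 -0.35411892]
scene tip pred (np.float64(226.83452666380492), np.float64(236.70020142243106)) axle (np.float64(369.9175328331492), np.float64(352.60895007028233))
org 341 323
top tip pred (np.float64(235.09670308314628), np.float64(310.3734135593497)) axle (np.float64(398.177477266397), np.float64(265.161732545438))
org 368 240
```

View pics/s10.png

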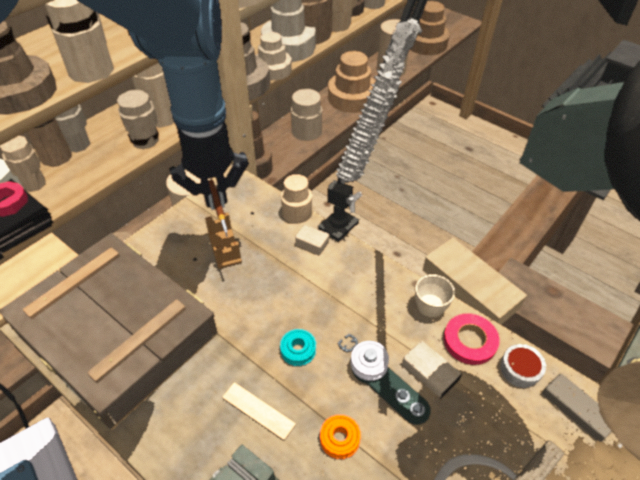

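View pics/l10.png

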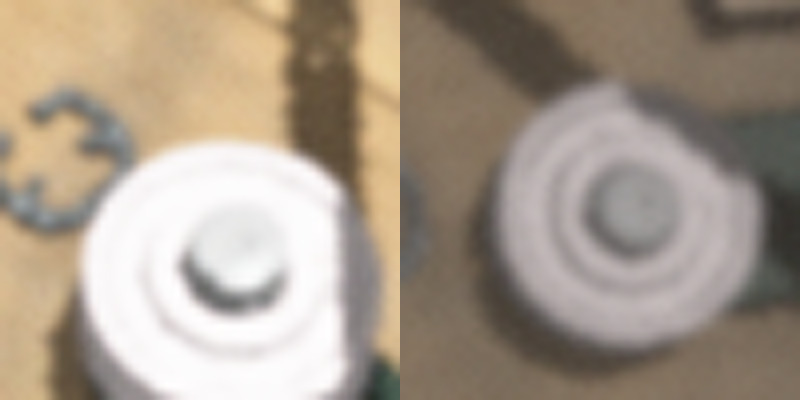

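```bash
python3 -m handwheel '{"jaw":[1,1,1,1,1],"travel":[[0.027,-0.009,0],[0,0,0],[0,0,0.1],[0,0,0.1],[0,0,0.1]],"spin":[0,0,0,0,0]}'
python3 -m handwheel '{"jaw":[1,1,1,1,1],"travel":[[0,0,0.06],[0,0,0.05],[0,0,0.025],[0,0,0.015],[0,0,0]],"spin":[0,0,0,0,0]}'
python3 st.py .5322 .3032 .0257
```

```text
time: 19.0
position: [0.5323, 0.3034, 0.0587]
eef_rot: [0.801, 0.599, 0.0, -0.0]
ft_force: [0.1, -0.2, -1.4]
opening: 0.0105
time: 19.5
position: [0.5323, 0.3033, 0.0294]
eef_rot: [0.801, 0.599, 0.0, -0.0]
ft_force: [0.3, -0.4, -0.3]
opening: 0.0109
19.5 [0.53234133 0.30331508 0.02941549] 73.62297077392624 [ 0.29338571 -0.39552947 -0.2666479 ] 0.0108567901380398 [-0.23  0.81 -0.51  1.73  0.54  0.75 -1.3 ]
rows [-0.0008 -0.0005  0.0186]
```

```bash
python3 -m handwheel '{"jaw":[1,1,1,1],"travel":[[0,0,0.008],[0,0,0.006],[0,0,0.002],[0,0,0]],"spin":[0,0,0,0]}'
python3 -m handwheel '{"jaw":[0,0,0,0,0],"travel":[[0,0,0],[0,0,0],[0,0,0],[0,0,0],[0,0,0]],"spin":[0,0,0,0,0]}'
```

```text
time: 19.9
position: [0.5323, 0.3031, 0.0262]
eef_rot: [0.801, 0.599, 0.0, 0.0]
ft_force: [0.3, -0.0, 0.4]
opening: 0.0108
time: 20.4
position: [0.5322, 0.3032, 0.0261]
eef_rot: [0.801, 0.599, 0.0, 0.0]
ft_force: [-0.8, -0.1, -0.4]
opening: 0.082
```

```bash
python3 -m handwheel '{"jaw":[0,0,0,0,0],"travel":[[0,0,-0.06],[0,0,-0.15],[0,0,-0.2],[0,0,-0.22],[0,0,-0.24]],"spin":[0,0,0,0,0]}'
python3 - <<'E'
from h import *
s=telemetry.get_state();print(s['time'],s['position'])
im,D=grab('top','t11');sc,_=grab('scene','s11')
cv2.imwrite('pics/l11.png',cv2.resize(im[200:360,320:480],(640,640),interpolation=cv2.INTER_CUBIC)); 
X,u,v=cloud('top',D,320,480,195,360)
for nm,b in(('offcut',(400,440,210,246)),('orange',(410,452,305,350)),('turq',(325,365,288,328))):
  m=(u>=b[0])&(u<b[1])&(v>=b[2])&(v<b[3])&(X[:,2]>.012)
  q=X[m];print(nm,q[:,:2].min(0).round(3),q[:,:2].max(0).round(3),q[:,2].max().round(3))
g=im.astype(int); m=(u>355)&(u<384)&(v>250)&(v<290)
P=im[v,u].astype(int)
sat=P.max(1)-P.min(1)
mm=m&(sat<22)&(P.max(1)<115)
q=X[mm];print('clip',mm.sum(),u[mm].mean(),v[mm].mean(),q.min(0),q.max(0),q.mean(0))
cv2.imwrite('pics/pk.png',cv2.resize(sc[200:280,180:280],(800,640),interpolation=cv2.INTER_CUBIC))
E
```

```text
time: 20.9
position: [0.5316, 0.3029, 0.2022]
eef_rot: [0.8, 0.599, -0.0, -0.0]
ft_force: [1.4, -0.1, 0.2]
opening: 0.0858
20.9 [0.53164173 0.30290151 0.20218724]
offcut [ 0.472 -0.142] [0.704 0.122] 1.046
orange [ 0.462 -0.152] [0.52  0.122] 1.046
turq [0.472 0.007] [0.552 0.122] 1.046
clip 194 369.8144329896907 269.6443298969072 [ 0.57124549 -0.03880683 -0.00484548] [0.61641711 0.01284304 0.03478862] [ 0.59560924 -0.01315172  0.00360409]
```

View pics/l11.png

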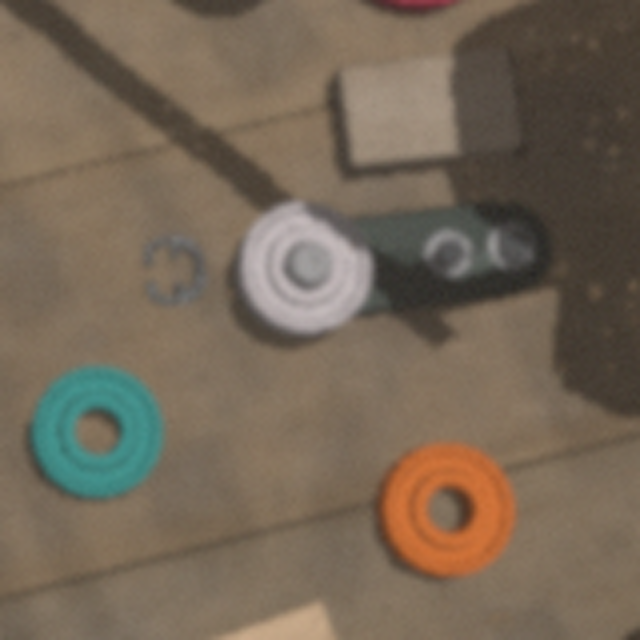

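View pics/pk.png

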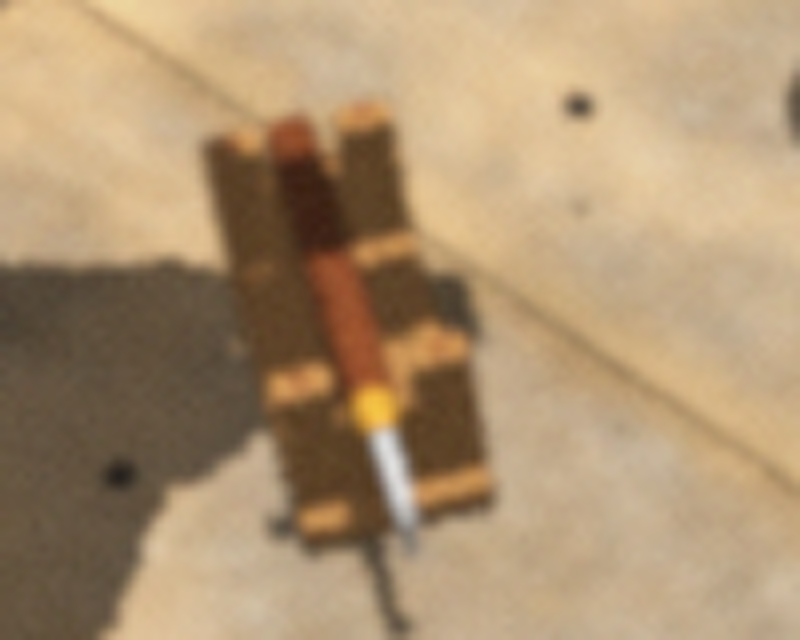

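```bash
python3 -m handwheel '{"jaw":[0,0,0,0,0],"travel":[[0,0,0],[0,0,0],[0,0,0],[0,0,0],[0,0,0]],"spin":[-1,-1,-1,-1,-1]}'
python3 -m handwheel '{"jaw":[0,0,0,0,0],"travel":[[0,0,0],[0,0,0],[0,0,0],[0,0,0],[0,0,0]],"spin":[-1,-1,-1,-1,-0.1]}'
python3 st.py .5992 -.0583 .1; python3 -c "
from h import *
for q in((364,267.5),(387,307),(300,262),(344,308)):print(q,onplane('top',*q,0))"
```

```text
time: 21.5
position: [0.5321, 0.3032, 0.2005]
eef_rot: [0.683, 0.73, 0.0, 0.0]
ft_force: [-0.3, 0.2, -0.7]
opening: 0.0855
time: 22.0
position: [0.5321, 0.3031, 0.2004]
eef_rot: [0.573, 0.82, 0.0, -0.0]
ft_force: [0.4, 0.4, -0.5]
opening: 0.0852
22.0 [0.5320713  0.30310925 0.2003501 ] 110.08115917864478 [ 0.39794582  0.35362943 -0.52307056] 0.08524923181021664 [-0.06  0.63 -0.77  1.64  0.48  1.07 -0.62]
rows [-1.8125 -0.3052  0.5016]
(364, 267.5) [ 0.59985828 -0.00272082  0.        ]
(387, 307) [ 0.52672623 -0.04565328  0.        ]
(300, 262) [0.60795236 0.1177246  0.        ]
(344, 308) [0.52348698 0.03444744 0.        ]
```

```bash
python3 -m handwheel '{"jaw":[0,0,0,0,0],"travel":[[-0.2,-0.034,0],[-0.2,-0.034,0],[-0.2,-0.034,0],[-0.2,-0.034,0],[-0.2,-0.034,0]],"spin":[0,0,0,0,0]}'
python3 -m handwheel '{"jaw":[0,0,0,0,0],"travel":[[-0.2,-0.034,0],[-0.2,-0.034,0],[-0.2,-0.034,0],[-0.2,-0.034,0],[0,0,0]],"spin":[0,0,0,0,0]}'
python3 -m handwheel '{"jaw":[0,0,0],"travel":[[0,0,0.2],[0,0,0.2],[0,0,0]],"spin":[0,0,0]}'
python3 st.py .5992 -.0583 .013;python3 look.py 12
```

```text
time: 22.5
position: [0.5688, 0.1019, 0.2004]
eef_rot: [0.574, 0.819, 0.0, 0.0]
ft_force: [1.1, 0.2, 0.0]
opening: 0.0854
time: 23.0
position: [0.5985, -0.0644, 0.1996]
eef_rot: [0.578, 0.816, -0.002, 0.001]
ft_force: [0.0, 0.1, -0.3]
opening: 0.0856
time: 23.3
position: [0.594, -0.0561, 0.1157]
eef_rot: [0.574, 0.819, -0.002, -0.004]
ft_force: [-1.4, 1.0, -0.0]
opening: 0.0851
23.3 [ 0.59396437 -0.05606481  0.11565485] 109.97992162341244 [-1.39279787  1.04265406 -0.02122196] 0.0851143395729839 [ 0.5   0.7  -0.68  1.73  0.54  0.92 -0.06]
rows [-0.0212  0.0251  0.513 ]
23.3 [ 0.59396437 -0.05606481  0.11565485] 109.97992162341244 0.0851143395729839 [-1.39279787  1.04265406 -0.02122196]
scene tip pred (np.float64(416.8225009587577), np.float64(357.96832716757984)) axle (np.float64(369.9175328331492), np.float64(352.60895007028233))
org 341 323
top tip pred (np.float64(447.33121169034274), np.float64(248.4582049235601)) axle (np.float64(398.177477266397), np.float64(265.161732545438))
org 368 240
```

View pics/s12.png

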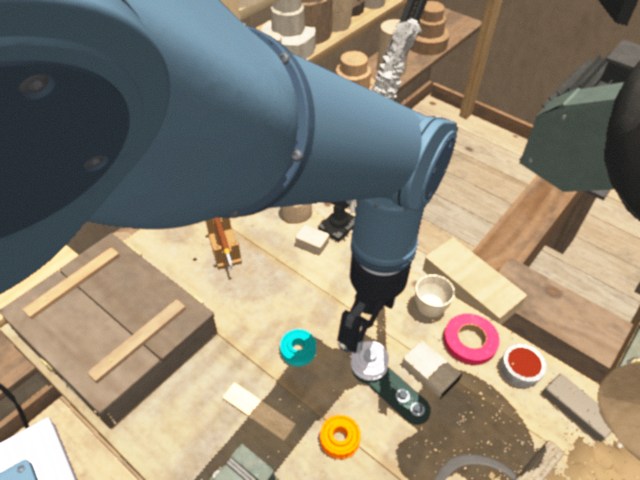

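```bash
python3 -m handwheel '{"jaw":[0,0,0],"travel":[[0,0,0],[0,0,0],[0,0,0]],"spin":[0,0,0]}'
python3 st.py .5992 -.0583 .013
```

```text
time: 23.7
position: [0.5989, -0.056, 0.1216]
eef_rot: [0.574, 0.819, 0.001, 0.001]
ft_force: [-0.2, -0.5, 0.2]
opening: 0.0854
23.7 [ 0.59888336 -0.05598189  0.12159962] 110.00942273358253 [-0.22477176 -0.54033154  0.19700311] 0.08542977031714365 [ 0.5   0.69 -0.69  1.72  0.54  0.92 -0.06]
rows [-0.0108 -0.0036  0.543 ]
```

```bash
python3 -m handwheel '{"jaw":[0,0,0,0,0],"travel":[[-0.011,-0.0036,0],[0,0,0.1],[0,0,0.12],[0,0,0.1],[0,0,0]],"spin":[0,0,0,0,0]}'
python3 st.py .5992 -.0583 .013;python3 look.py 13
```

```text
time: 24.2
position: [0.5961, -0.0587, 0.0538]
eef_rot: [0.573, 0.819, -0.001, -0.002]
ft_force: [-0.1, -0.1, -0.6]
opening: 0.0856
24.2 [ 0.596065   -0.05874573  0.05384835] 110.01167675479707 [-0.13393872 -0.08590103 -0.63719294] 0.08557674879376634 [ 0.47  0.79 -0.63  1.75  0.61  0.81 -0.11]
rows [-0.0036  0.0164  0.2042]
24.2 [ 0.596065   -0.05874573  0.05384835] 110.01167675479707 0.08557674879376634 [-0.13393872 -0.08590103 -0.63719294]
scene tip pred (np.float64(413.2355570686734), np.float64(378.76697488791643)) axle (np.float64(369.9175328331492), np.float64(352.60895007028233))
org 341 323
top tip pred (np.float64(439.63965124088435), np.float64(252.52323376897994)) axle (np.float64(398.177477266397), np.float64(265.161732545438))
org 368 240
```

```bash
python3 -c "
import cv2;im=cv2.imread('pics/s13.png');cv2.imwrite('pics/l13b.png',cv2.resize(im[300:410,310:450],(700,550),interpolation=cv2.INTER_CUBIC))"
```

```text
(no output)
```

View pics/l13b.png

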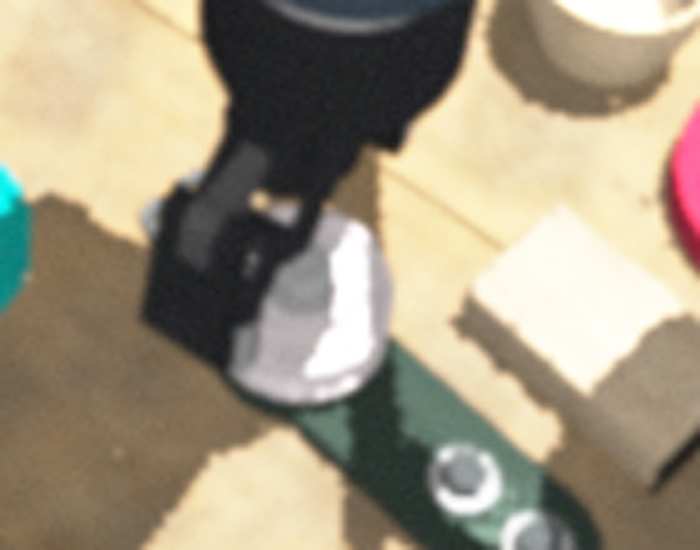

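```bash
python3 -m handwheel '{"jaw":[0,0,0,0,0],"travel":[[0,0,0.08],[0,0,0.08],[0,0,0.03],[0,0,0],[0,0,0]],"spin":[0,0,0,0,0]}'
python3 st.py .5992 -.0583 .013
```

```text
time: 24.8
position: [0.5981, -0.0582, 0.018]
eef_rot: [0.573, 0.819, 0.0, -0.0]
ft_force: [-0.3, 0.2, 0.1]
opening: 0.0849
24.8 [ 0.59809759 -0.05816996  0.0180492 ] 110.03203435809564 [-0.32971938  0.22733153  0.06466714] 0.08493621302706177 [ 0.44  0.84 -0.59  1.75  0.65  0.76 -0.14]
rows [-0.0025  0.005   0.0252]
```

```bash
python3 -m handwheel '{"jaw":[0.15,0.2,0.22,0.24,0.26],"travel":[[0,0.004,0.02],[0,0,0.005],[0,0,0],[0,0,0],[0,0,0]],"spin":[0,0,0,0,0]}'
python3 -m handwheel '{"jaw":[0.28,0.29,0.3],"travel":[[0,0,0],[0,0,0],[0,0,0]],"spin":[0,0,0]}'
python3 st.py .5992 -.0583 .013
```

```text
time: 25.3
position: [0.5989, -0.0581, 0.0132]
eef_rot: [0.573, 0.819, 0.0, 0.0]
ft_force: [-0.0, -0.1, 0.1]
opening: 0.063
time: 25.6
position: [0.5989, -0.0581, 0.0135]
eef_rot: [0.573, 0.819, -0.0, 0.0]
ft_force: [-0.9, -0.8, 4.6]
opening: 0.06
25.6 [ 0.59885402 -0.0581082   0.01351549] 110.01848112721281 [-0.85340526 -0.76161394  4.59854698] 0.060013053596363525 [ 0.44  0.84 -0.59  1.75  0.65  0.75 -0.14]
rows [-0.0015  0.0013  0.0026]
```

```bash
python3 -m handwheel '{"jaw":[0.4,0.6,1,1],"travel":[[0,0,0],[0,0,0],[0,0,0],[0,0,0]],"spin":[0,0,0,0]}'
python3 -m handwheel '{"jaw":[1,1],"travel":[[0,0,-0.004],[0,0,0]],"spin":[0,0]}'
python3 -m handwheel '{"jaw":[1,1],"travel":[[0,0,-0.005],[0,0,0]],"spin":[0,0]}'
```

```text
time: 26.0
position: [0.5988, -0.0581, 0.0139]
eef_rot: [0.573, 0.819, -0.0, 0.0]
ft_force: [-2.5, 0.0, 9.1]
opening: 0.0586
time: 26.2
position: [0.5988, -0.0581, 0.014]
eef_rot: [0.573, 0.819, -0.0, 0.0]
ft_force: [-0.8, -0.2, 2.7]
opening: 0.0586
time: 26.4
position: [0.5987, -0.0581, 0.0147]
eef_rot: [0.573, 0.819, 0.0, -0.0]
ft_force: [0.5, -0.1, -1.6]
opening: 0.0585
```

```bash
python3 -m handwheel '{"jaw":[1,1,1],"travel":[[0,0,-0.01],[0,0,-0.015],[0,0,-0.015]],"spin":[0,0,0]}'
python3 -m handwheel '{"jaw":[1,1,1],"travel":[[0,0,-0.015],[0,0,-0.015],[0,0,-0.015]],"spin":[0,0,0]}'
python3 st.py .5992 -.0583 .08
```

```text
time: 26.7
position: [0.5988, -0.058, 0.0231]
eef_rot: [0.573, 0.819, 0.0, -0.0]
ft_force: [0.3, -0.1, -1.1]
opening: 0.0587
time: 27.0
position: [0.5988, -0.0581, 0.0322]
eef_rot: [0.573, 0.819, 0.0, 0.0]
ft_force: [-1.3, 0.5, -1.0]
opening: 0.0587
27.0 [ 0.59884216 -0.0580784   0.03221238] 110.02276769872219 [-1.31295978  0.48523131 -0.9934914 ] 0.058708224374464574 [ 0.45  0.82 -0.61  1.75  0.63  0.78 -0.13]
rows [-0.0017  0.0013 -0.2389]
```

```bash
python3 -m handwheel '{"jaw":[1,1,1,1,1],"travel":[[0,0,-0.02],[0,0,-0.02],[0,0,-0.03],[0,0,-0.04],[0,0,-0.05]],"spin":[0,0,0,0,0]}'
python3 -m handwheel '{"jaw":[1,1,1,1],"travel":[[0,0,-0.08],[0,0,-0.05],[0,0,0],[0,0,0]],"spin":[0,0,0,0]}'
python3 look.py 14;python3 st.py .605 .115 .09
python3 -c "
import cv2;im=cv2.imread('pics/s14.png');cv2.imwrite('pics/l14b.png',cv2.resize(im[270:410,290:450],(640,560),interpolation=cv2.INTER_CUBIC))"
```

```text
time: 27.5
position: [0.5986, -0.0581, 0.0645]
eef_rot: [0.573, 0.819, -0.0, -0.0]
ft_force: [-0.0, 1.1, -1.4]
opening: 0.0588
time: 27.9
position: [0.5989, -0.0582, 0.0902]
eef_rot: [0.573, 0.819, 0.0, 0.0]
ft_force: [-0.9, -0.9, -1.6]
opening: 0.0582
27.9 [ 0.59886306 -0.05823602  0.09019103] 110.0141212435134 0.05816747911210219 [-0.93854628 -0.85249091 -1.59445747]
scene tip pred (np.float64(417.96139999412395), np.float64(365.7999745132821)) axle (np.float64(369.9175328331492), np.float64(352.60895007028233))
org 341 323
top tip pred (np.float64(444.6385319492671), np.float64(247.79455774578335)) axle (np.float64(398.177477266397), np.float64(265.161732545438))
org 368 240
28.0 [ 0.59833384 -0.05820301  0.08940956] 110.01712090295848 [-0.06046796 -0.68526531 -1.06852009] 0.059124532958388466 [ 0.49  0.74 -0.66  1.74  0.57  0.87 -0.08]
rows [ 0.8023  0.3278 -0.0031]
```

View pics/l14b.png

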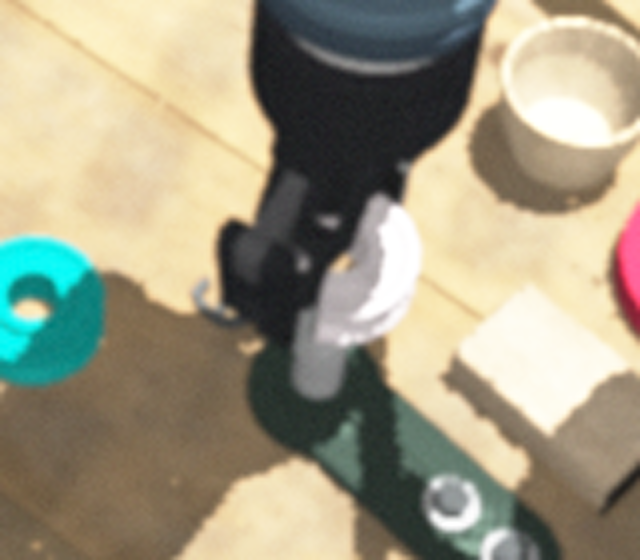

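```bash
python3 -m handwheel '{"jaw":[1,1,1,1,1],"travel":[[0.07,0.03,0],[0.12,0.05,0],[0.13,0.055,0],[0.13,0.055,0],[0.13,0.055,0]],"spin":[0,0,0,0,0]}'
python3 -m handwheel '{"jaw":[1,1,1,1,1],"travel":[[0.12,0.045,0],[0.1,0.035,0],[0,0,0],[0,0,0],[0,0,0]],"spin":[0,0,0,0,0]}'
python3 look.py 15;python3 st.py .605 .115 -.001
python3 -c "
import cv2;im=cv2.imread('pics/s15.png');cv2.imwrite('pics/l15b.png',cv2.resize(im[200:340,260:420],(640,560),interpolation=cv2.INTER_CUBIC))"
```

```text
time: 28.5
position: [0.6045, 0.0705, 0.0895]
eef_rot: [0.573, 0.82, 0.0, -0.001]
ft_force: [-0.1, 0.5, -1.0]
opening: 0.0585
time: 29.0
position: [0.605, 0.1134, 0.0894]
eef_rot: [0.574, 0.819, -0.001, 0.0]
ft_force: [-0.7, 0.4, -0.5]
opening: 0.0587
29.0 [0.60495176 0.11342646 0.08943018] 109.96283119279298 0.05868829910178674 [-0.6581533   0.35955572 -0.49233896]
scene tip pred (np.float64(349.7602574224435), np.float64(286.1638908691902)) axle (np.float64(369.9175328331492), np.float64(352.60895007028233))
org 341 323
top tip pred (np.float64(345.5887912679537), np.float64(242.46635762271512)) axle (np.float64(398.177477266397), np.float64(265.161732545438))
org 368 240
29.1 [0.60513976 0.11311448 0.08959113] 109.92175770268189 [ 0.6130215   0.63341842 -1.17212187] 0.058560942972512124 [ 0.2   0.76 -0.66  1.7   0.57  0.89 -0.35]
rows [0.0094 0.0029 0.4529]
```

View pics/l15b.png

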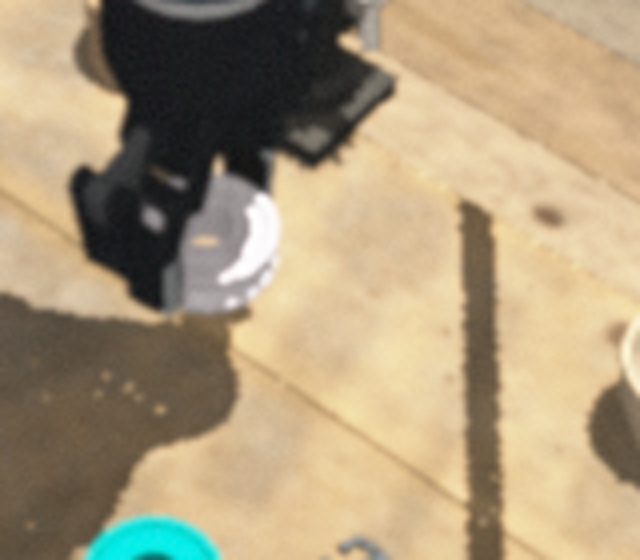

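```bash
python3 -m handwheel '{"jaw":[1,1,1,1,1],"travel":[[0,0,0.1],[0,0,0.1],[0,0,0.1],[0,0,0.06],[0,0,0.04]],"spin":[0,0,0,0,0]}'
python3 -m handwheel '{"jaw":[1,1,1,1,1],"travel":[[0,0,0.015],[0,0,0.01],[0,0,0.005],[0,0,0],[0,0,0]],"spin":[0,0,0,0,0]}'
python3 st.py .605 .115 -.002
```

```text
time: 29.6
position: [0.6048, 0.1137, 0.0089]
eef_rot: [0.574, 0.819, -0.0, -0.0]
ft_force: [-0.3, 1.5, -1.7]
opening: 0.0586
time: 30.1
position: [0.6054, 0.1146, 0.0043]
eef_rot: [0.573, 0.819, 0.0, 0.0]
ft_force: [0.4, 0.3, -1.2]
opening: 0.0589
30.1 [0.60539928 0.11462465 0.0043391 ] 110.01997876307436 [ 0.3712637   0.25727594 -1.17794939] 0.058851930260488176 [ 0.15  0.87 -0.58  1.71  0.66  0.76 -0.42]
rows [ 0.0025 -0.0013  0.0317]
```

```bash
python3 -m handwheel '{"jaw":[1,1,1],"travel":[[0,0,0.01],[0,0,0.01],[0,0,0]],"spin":[0,0,0]}'
python3 -m handwheel '{"jaw":[1,1],"travel":[[0,0,0.005],[0,0,0]],"spin":[0,0]}'
python3 -m handwheel '{"jaw":[1,1],"travel":[[0,0,0.005],[0,0,0]],"spin":[0,0]}'
```

```text
time: 30.4
position: [0.6048, 0.1144, -0.0005]
eef_rot: [0.573, 0.819, -0.0, -0.0]
ft_force: [0.7, -0.3, -2.2]
opening: 0.0585
time: 30.6
position: [0.605, 0.1145, -0.0013]
eef_rot: [0.573, 0.819, -0.0, -0.0]
ft_force: [0.1, 0.1, -1.8]
opening: 0.0583
time: 30.8
position: [0.6052, 0.1146, -0.002]
eef_rot: [0.573, 0.819, 0.0, 0.0]
ft_force: [-0.2, 0.2, 1.2]
opening: 0.0584
```

Contact came at the expected height. I'll release and go straight up.

```bash
python3 -m handwheel '{"jaw":[0.2,0.1,0,0,0],"travel":[[0,0,0],[0,0,0],[0,0,0],[0,0,0],[0,0,0]],"spin":[0,0,0,0,0]}'
python3 -m handwheel '{"jaw":[0,0,0,0,0],"travel":[[0,0,0],[0,0,-0.05],[0,0,-0.1],[0,0,-0.2],[0,0,-0.24]],"spin":[0,0,0,0,0]}'
python3 -m handwheel '{"jaw":[0,0,0,0,0],"travel":[[-0.1,-0.2,-0.1],[-0.1,-0.2,-0.1],[-0.1,-0.2,-0.1],[-0.1,-0.2,0],[0,0,0]],"spin":[0,0,0,0,0]}'
python3 -m handwheel '{"jaw":[0,0,0,0,0],"travel":[[0,0,0],[0,0,0],[0,0,0],[0,0,0],[0,0,0]],"spin":[0,0,0,0,0]}'
python3 look.py 16
```

```text
time: 31.3
position: [0.6051, 0.1145, -0.0021]
eef_rot: [0.573, 0.819, -0.0, -0.0]
ft_force: [0.4, -0.1, -0.5]
opening: 0.0858
time: 31.8
position: [0.6042, 0.1144, 0.1176]
eef_rot: [0.573, 0.819, -0.001, -0.001]
ft_force: [0.8, -0.8, -0.3]
opening: 0.0854
time: 32.3
position: [0.4784, -0.0211, 0.1769]
eef_rot: [0.576, 0.817, -0.003, 0.001]
ft_force: [0.1, 0.1, 0.2]
opening: 0.0855
time: 32.8
position: [0.4824, -0.0146, 0.1758]
eef_rot: [0.573, 0.82, 0.0, -0.0]
ft_force: [1.3, 0.1, -0.3]
opening: 0.0852
32.8 [ 0.48237713 -0.01462801  0.17578995] 110.09421614706152 0.08515790824131017 [ 1.28708651  0.10156419 -0.28787239]
scene tip pred (np.float64(337.78097972079786), np.float64(355.65447162300273)) axle (np.float64(369.9175328331492), np.float64(352.60895007028233))
org 341 323
top tip pred (np.float64(432.6881523117231), np.float64(313.1527193542494)) axle (np.float64(398.177477266397), np.float64(265.161732545438))
org 368 240
```

View pics/s16.png

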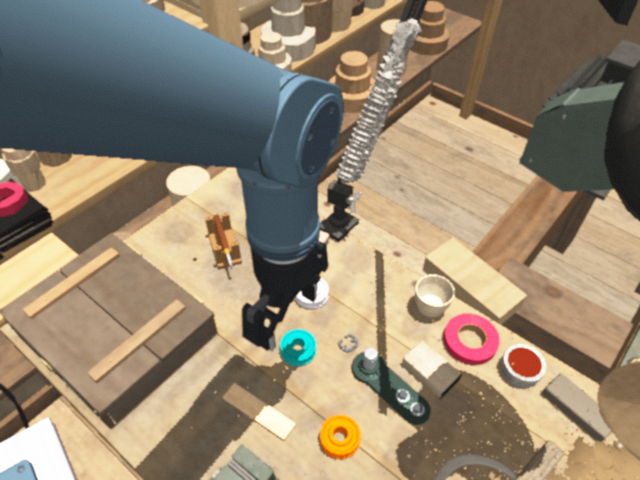

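View pics/t16.png

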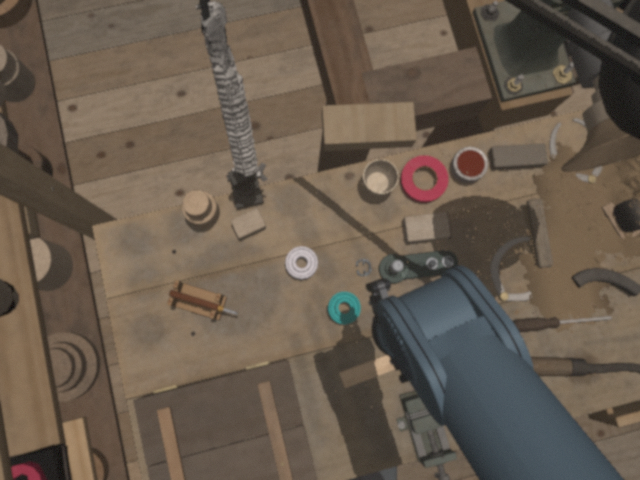

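Run:
```python
from h import *
D=np.load('pics/t16.npy');im=cv2.imread('pics/t16.png');D0=np.load('pics/top0.npy')
X,u,v=cloud('top',D,282,322,243,284)
m=(X[:,2]>.016)&(X[:,2]<.03)&(X[:,:2]-[.605,.1145]).__pow__(2).sum(1).__lt__(.03**2)
q=X[m];A=np.c_[q[:,:2]-q[:,:2].mean(0),np.ones(len(q))];k=np.linalg.lstsq(A,q[:,2],rcond=None)[0]
print('pulley',m.sum(),q.mean(0),'slope',np.hypot(*k[:2]),cv2.minEnclosingCircle((q[:,:2]*1e3).astype(np.float32)))
X,u,v=cloud('top',D,352,376,256,280);P=im[v,u].astype(int);mm=(P.max(1)-P.min(1)<22)&(P.max(1)<125)
print('clip',mm.sum(),X[mm].mean(0),np.percentile(X[mm][:,2],[5,50,95]))
a=cv2.imread('pics/top0.png');b=im
for nm,bx in(('offcuts',(395,440,205,246)),('blk',(228,268,205,240)),('cup',(355,400,155,200)),('blank',(175,222,185,230)),('sand',(485,552,140,172))):
  s=np.s_[bx[2]:bx[3],bx[0]:bx[1]];print(nm,np.abs(a[s].astype(int)-b[s]).mean().round(2))
```

```text
pulley 676 [0.6044279  0.1153825  0.02106579] slope 0.0020829780539907213 ((604.52783203125, 115.49957275390625), 29.58962059020996)
clip 145 [ 0.60017967 -0.00235324  0.00848906] [-0.00312214  0.00157283  0.00506826]
offcuts 6.03
blk 7.0
cup 6.36
blank 6.4
sand 5.63
```

```bash
python3 -c "
from station import workorder;print(workorder.sign_off())"
```

```text
the job is handed in; nothing more can be done
None
```

I took the clip off with the pick, put the pick back in its rest, lifted the pulley straight off and set it flat on the bench. I then handed the job in at about 33 s of the 72 s allowed; the hand-in gave no verdict.

**Clip:** I felt the axle's head with the hook at up to about 6 N and the hub face at about 1 N. I then pulled the clip out along +y, with the force peaking at about 10.5 N. It sprang clear when it let go and fell to the bench, where it lies flat about 56 mm from the axle.

**Pick:** it was back in its notches in the picture I took after letting go.

**Pulley:** sideways wrist force stayed at about 1.3 N or less during the lift. It now lies flat at (0.604, 0.115), tilted about 0.002 rad and about 173 mm from the axle. It was set down at the height expected for bench contact.

**Other things:** the bystanders look unmoved in the top view, going by matching image patches rather than measured positions. At hand-in the arm stood clear of everything.

**Disagreements:** the two cameras put the axle 2 to 3 mm apart in y, which feeling the axle's head resolved. The hook's tip sat about 0.5 mm higher than I had worked out.

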